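Turn the glass grinding slab onto its feet

TASK

The thick glass grinding slab lies upside down on the wooden tipping stand, rubber feet in the air, and is too wide to grip flat: slide it off the stand's far edge so that it tips up into the catch, take it by its raised edge and turn it over. Lay it down flat on its four feet centred on the round cork mat, ready for the muller, and let go of it. Do not drop or throw it, and leave the other things where they stand.

Things in the scene. Friction and masses are not known exactly. Their poses are not given: they have to be found in the camera images.
- slab_center (a point): centre of the loose pale glass slab, 140 (its x) x 110 (its y) x 8 mm thick (z), 0.2 to 0.4 kg. Its z axis points out of the face with four black domed rubber feet (16 mm wide, 3 mm high, at x +-55, y +-40 mm): up at the start, down at the end. Either short edge may lead. At the start its long side lies roughly along the stand's x on the deck
- glass_slab: the same slab; origin centred on its plain face, 4 mm from slab_center, same axes
- tipping_stand: fixed waxed (slippery) wooden stand, 280 mm deep (its x, from -135 to +145 mm) by 130 mm wide (y); origin under it on the table; x points away from the robot within 25 degrees. A level deck 82 mm above the table runs from x = -135 to its far edge at x = +45 mm. At the start the slab's far end is about flush with that edge (within 15 mm), with 20 mm or more of bare deck behind the slab
- deck_edge (a point): middle of the deck's far edge, at deck height; axes as the stand's. A slab pushed slowly in +x tips by itself once its middle passes this edge (fingers pressing on its back edge can hold it from tipping: push in small steps there and back off between). It then leans on the edge, about 55 degrees from level, lower end in the catch, upper end some 55 mm (along the slab) above the edge
- catch_floor (a point): middle of the catch's floor, beyond the deck's far edge: 54 mm wide (stand x = 45 to 99 mm), 12 mm above the table, closed by a board that slopes outward from x = 99 mm at the floor to x = 139 mm, 68 mm above the table. The leaning slab's lower end stands on this floor, its upper end leans back over the deck, feet side away from the robot. A slab pushed over 20 mm past balance may jam on the board
- mat_top (a point): centre of the top of the fixed round cork mat, 210 mm across, 5 mm thick, lying on the table
- muller_center (a point): middle of the glass muller, 60 mm wide, 81 mm high, upright on the table, to be left alone
- jar_center (a point): middle of a small white-lidded jar, 50 mm wide, 80 mm high, to be left alone
- bottle_center (a point): middle of a small yellow-capped bottle, 34 mm wide, 94 mm high, to be left alone
- cutter_center (a point): middle of the wooden-handled glass cutter, 12 x 129 x 12 mm, lying on the table, to be left alone

How it is judged (in metres and radians):
On the way, in this order (a step that is already met when the one before it is completed fails the run):
1. the slab is tipped up over the deck's edge, by more than 35 degrees (angle between slab_center's own z axis and vertical above 0.61 rad), for 0.2 s.
2. the slab is held by the fingers clear of the stand, and is turned so that its feet face sideways or down (angle between slab_center's own z axis and vertical above 1.4 rad and contact force between glass_slab and the fingers above 1 N and contact force between glass_slab and tipping_stand below 0.1 N), for 0.2 s.
At the end, for the whole second after the job is handed in: the slab lies at rest on the cork mat, feet down, level within 3.5 degrees, its centre within 25 mm of the mat's centre (any heading) and 9 to 15 mm above the table, released (angle between slab_center's own z axis and vertical above 3.08 rad and horizontal distance between slab_center and mat_top below 0.025 m and height (world z) of slab_center between 0.009 and 0.015 m and linear speed of glass_slab below 0.01 m/s and contact force between glass_slab and the fingers below 0.1 N); the robot touches nothing.
It fails at once if the muller was knocked over or pushed away (more than 40 mm) (distance of muller_center from where it was at the start of the episode above 0.04 m).
It fails at once if the small white-lidded jar was knocked over or pushed away (more than 40 mm) (distance of jar_center from where it was at the start of the episode above 0.04 m).
It fails at once if the yellow-capped bottle was knocked over or pushed away (more than 40 mm) (distance of bottle_center from where it was at the start of the episode above 0.04 m).
It fails at once if the glass cutter was knocked over or pushed away (more than 40 mm) (distance of cutter_center from where it was at the start of the episode above 0.04 m).
It fails at once if the slab was dropped or thrown (faster than 1.2 m/s) (linear speed of glass_slab above 1.2 m/s).
It also fails if it takes over 72 s, if anything falls off the work surface, if the arm or the gripper's body presses on something with over 40 N, if the wrist force passes 120 N, or if a joint passes its speed limit or range.

ROBOT

A 6-joint arm with a two-finger parallel gripper is mounted at the origin on a cart in front of the work surface, level with it; the furniture and walls round the work are solid. World frame = base frame: x ahead of the robot, y to its left, z up, the work surface at z = 0. Lengths are in mm, angles in rad, forces in N, time in s.
With the tool pointing down it reaches from about 350 to 975 mm from the base axis. Payload 4.9 kg.
Tool frame: the origin (TCP) lies between the finger pads; the fingertips stand 25 mm ahead of it and the grasp point (between the pads) lies 6 mm ahead of it; y points along the fingers, x is the direction in which the jaws open and shut, and the axes are right-handed (so a half turn about y gives the same grasp; the last joint's range is limited). The gripper opens to 85 mm and grips with 20 to 120 N. Pads are 22 mm wide; open, the fingers measure 114 mm over their backs; the gripper's body (76 mm by 85 mm) begins 54 mm behind the grasp point. The pads swing forward as they close: fully open they stand 13 mm farther back than shut.
Start: joints at [-1.407, 0.053, 1.613, -0, 1.476, -0.119], TCP at [174.399, -600.156, 256.304] pointing down, gripper open.
Joint ranges: [-3.01, 3.01], [-1.01, 2.22], [0.06, 2.58], [-1.02, 4.17], [0.09, 2.62], [-3.14, 3.14]. Speed limits (rad/s): [2.57, 2.57, 3.14, 3.14, 3.14, 3.14].

INTERFACE

Orientations are given as a 3x3 rotation matrix whose columns are the frame's x, y, z axes.
In Python, from rig import bot gives the robot as it stands.
- The arm moves only by the shell command python3 -m crank 'ROWS' [FORCE]. ROWS is JSON, one flat list of numbers, 5 for each row, row after row: the finger opening in cm, from 0 to 8.54, then the shift along the tool's x, y, z in cm, then the turn about the tool's y in degrees. A call has 1 to 12 rows; each row is the pose to reach, as a shift and turn from the pose commanded when the call began, along the tool's axes at that moment; what a row does not reach only later rows make up. A row lasts 1/12 s, in which the tool goes at most 41.7 mm and 7.16 degrees, less where a joint would pass 70% of its speed; a pose out of reach is approached as far as the arm can. A call with a gripper value outside its range is refused whole. The fingers move at their own pace and stop on an object; FORCE is the grip in N (left out, the last holds). Time passes only in rows, so rows that repeat a pose let the fingers close. It gives the time, the measured TCP pose, the force and the opening at its end, in the units of the state.
- bot.observe(): the state, without advancing time (a new reading comes with each control period).
- bot.read_camera(name): name is "scene" or "top"; returns (picture, depth): 480x640x3 uint8, red, green, blue; 480x640 float32, mm along the optical axis (not along the pixel's ray), 0 where there is no reading.
- bot.camera_info(name): a dict with "camera_matrix" (3x3 intrinsics, pixels), "xyz" and "rotation" of the camera in the world. Camera axes: x right, y up, looking along -z (the intrinsics and any distortion apply to the point x, -y, -z); pixel columns grow to the right and rows downward; lengths in mm; the calibration is good to about 2 mm. A picture is of the moment at which its call begins. camera_info takes no time and is no camera call.
- bot.sign_off(): hands the job in, once; it reports no verdict.
Trained networks look in the newest picture that a camera, given by its name, has taken for a name from the list of things; names that differ only in an ending like _2 or _b are one class to them, and where a whole thing is asked for, a point or a joint stands for the part that bears it (a point fixed in the world has none). Each returns a list of dicts, best first, with "p" (0 to 1); they miss things now and then, are a little off and sometimes report something else, mostly with a low value. They report only what shows in the picture. A call takes as long as a camera call.
- bot.look_for(camera, query): "xyz" ([x, y, z] in mm, in the coordinates of the camera as it stood for that picture, good to about 4 mm: the middle of the surface that is visible of it).
- bot.spot_point(camera, query): "xyz" ([x, y, z] in mm, in the coordinates of the camera as it stood for that picture, good to about 4 mm: a listed point, or the origin of a listed thing).
The state is a dict: "time": time; "joints": joint angles; "qd": joint speeds; "joint_torque": joint torques, N m; "eef_pos": TCP position; "orientation": TCP orientation; "ft_force": force on the tool from outside, world axes, zero at the start; "ft_torque": the same for the moment, N m; "grip_width": finger opening in mm.
Only numpy, scipy, OpenCV 4.12 (cv2) and the standard library are available. Lean on these libraries where they do the work, as an engineer would, in place of code of your own. Each camera call takes 0.05 s, during which the arm holds its last target.

## Working session

There is one attempt and no reset: what is moved stays moved. The work goes in short steps, Python scripts to look and compute and a shell command to move; the robot and the scene stay as the last step left them, time stands still between calls to the robot, and variables do not carry over. Pictures are saved under pics/ and viewed, and the job is handed in when it is done.

```bash
ls; mkdir -p pics
python3 - <<'E'
from rig import bot
import cv2,numpy as np
np.set_printoptions(suppress=True,precision=3)
for c in ["scene","top"]:
    p,d=bot.read_camera(c)
    cv2.imwrite(f"pics/a_{c}.png",p[:,:,::-1])
    i=bot.camera_info(c); print(c,i)
    T=np.array(i["rotation"]);o=np.array(i["xyz"])
    for q in ["slab_center","deck_edge","catch_floor","mat_top","tipping_stand","muller_center","jar_center","bottle_center","cutter_center"]:
        for r in bot.spot_point(c,q)[:2]:
            print(q,round(r["p"],2),T@np.array(r["xyz"])+o)
print(bot.observe())
E
```

```text
pics
scene {'camera_matrix': array([[538.984,   0.   , 322.342],
       [  0.   , 538.984, 233.267],
       [  0.   ,   0.   ,   1.   ]]), 'xyz': array([-173.961,  543.141,  549.156]), 'rotation': array([[-0.644,  0.343, -0.684],
       [-0.765, -0.314,  0.562],
       [-0.023,  0.885,  0.465]])}
slab_center 0.62 [ 486.917 -101.6     83.793]
deck_edge 0.96 [ 553.775 -144.927   84.869]
mat_top 0.94 [592.295 145.369   5.553]
tipping_stand 0.61 [ 510.73  -120.363    1.026]
bottle_center 0.91 [703.022  -6.63   47.054]
bottle_center 0.25 [593.153 146.798   3.582]
cutter_center 0.61 [408.659  84.973   4.832]
top {'camera_matrix': array([[590.432,   0.   , 308.457],
       [  0.   , 590.432, 231.645],
       [  0.   ,   0.   ,   1.   ]]), 'xyz': array([ 349.476,  -53.981, 1183.871]), 'rotation': array([[ 0.004,  0.98 , -0.197],
       [-1.   ,  0.007,  0.011],
       [ 0.012,  0.197,  0.98 ]])}
slab_center 0.88 [ 488.693 -102.374   92.905]
deck_edge 0.9 [ 548.425 -140.418   84.731]
catch_floor 0.69 [ 572.357 -160.979    6.845]
tipping_stand 0.3 [699.488  -7.383  49.678]
muller_center 0.94 [ 488.473 -291.14    40.46 ]
jar_center 0.89 [ 533.596 -321.573   38.242]
bottle_center 0.82 [697.596  -5.482  50.398]
cutter_center 0.69 [407.752  82.441   8.126]
cutter_center 0.15 [596.334 141.88    9.197]
{'time': 1.0, 'joints': array([-1.407,  0.053,  1.613, -0.   ,  1.476, -0.119]), 'qd': array([-0.   ,  0.001,  0.001, -0.   , -0.   ,  0.001]), 'joint_torque': array([ -0.   , -39.369, -37.047,  -0.   ,   0.   ,   0.   ]), 'eef_pos': array([ 174.395, -600.161,  256.317]), 'orientation': array([[ 0.279, -0.   ,  0.96 ],
       [-0.96 ,  0.   ,  0.279],
       [-0.   , -1.   , -0.   ]]), 'ft_force': array([-0.663, -0.063,  0.337]), 'ft_torque': array([-0.006, -0.022,  0.033]), 'grip_width': 85.42525075544798}
```

View pics/a_scene.png

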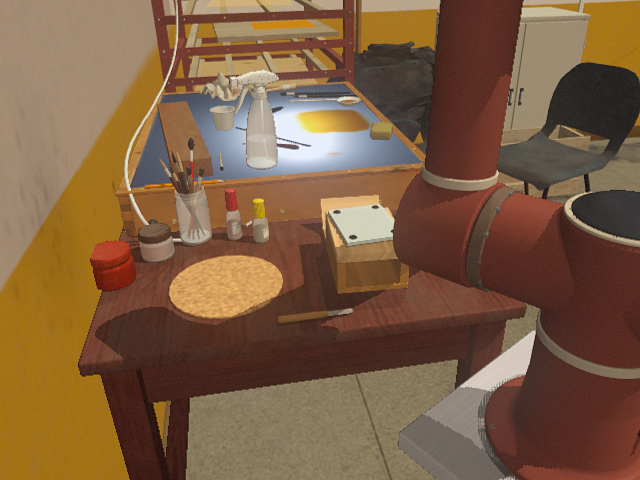

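View pics/a_top.png

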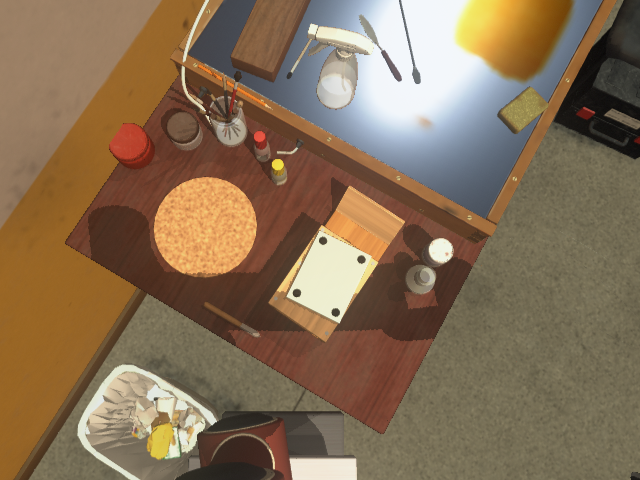

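The top view shows the slab at about (329,278) with its four feet, on the stand running up-right. The mat is at (205,227), the bottle at (279,172), the muller at (421,280), the jar at (438,250) and the cutter at (232,318). Next I'll measure the slab and stand from the depth image.

```bash
cat > h.py <<'E'
from rig import bot
import cv2,numpy as np
np.set_printoptions(suppress=True,precision=2)
def cloud(c):
    p,d=bot.read_camera(c); i=bot.camera_info(c)
    K=np.array(i["camera_matrix"]);R=np.array(i["rotation"]);o=np.array(i["xyz"])
    v,u=np.mgrid[:480,:640]
    P=np.stack([(u-K[0,2])/K[0,0]*d,-(v-K[1,2])/K[1,1]*d,-d],-1)@R.T+o
    P[d<=0]=np.nan
    return p,d,P
def save(n,img,s=1):
    cv2.imwrite(f"pics/{n}.png",cv2.resize(img,None,fx=s,fy=s,interpolation=cv2.INTER_NEAREST)[:,:,::-1])
E
python3 - <<'E'
from h import *
p,d,P=cloud("top")
save("b",p[160:360,250:450],3)
z=P[:,:,2]
for v,u in [(278,329),(325,315),(200,340),(220,380),(300,265),(190,350),(235,400),(227,205),(310,420),(120,430),(240,322),(259,361),(293,297),(312,335)]:
    print((u,v),P[v,u])
# feet: dark pixels on the slab
g=p.max(2); 
s=((z>82)&(z<105)&(P[:,:,1]<0)&(P[:,:,1]>-250)).astype(np.uint8)
br=((p.min(2)>150)&(s>0)).astype(np.uint8)
n,l,st,ce=cv2.connectedComponentsWithStats(br)
k=1+st[1:,4].argmax(); ys,xs=np.where(l==k); print("slab px",len(xs))
hull=cv2.convexHull(np.stack([xs,ys],1).astype(np.int32)); r=cv2.minAreaRect(hull);print(r)
K=np.array(bot.camera_info("top")["camera_matrix"]);i=bot.camera_info("top");R=np.array(i["rotation"]);o=np.array(i["xyz"])
def pix2z(uv,h):
    q=R@np.array([(uv[0]-K[0,2])/K[0,0],-(uv[1]-K[1,2])/K[1,1],-1]); return o+q*(h-o[2])/q[2]
C=np.array([pix2z(c,90) for c in cv2.boxPoints(r)]);print("corners",C)
print("ctr",C.mean(0))
for a in range(4):
    e=C[(a+1)%4]-C[a];print(np.linalg.norm(e),np.degrees(np.arctan2(e[1],e[0])))
m=np.zeros_like(br);cv2.fillConvexPoly(m,hull,1)
n,l,st,ce=cv2.connectedComponentsWithStats(((m>0)&(g<80)).astype(np.uint8))
for j in range(1,n):
    if st[j,4]>15: print("foot",st[j,4],ce[j],pix2z(ce[j],92))
E
```

```text
(329, 278) [ 481.36 -105.18   90.04]
(315, 325) [395.02 -79.45  83.68]
(340, 200) [ 654.72 -132.65   -1.27]
(380, 220) [ 602.43 -208.41   45.77]
(265, 300) [447.58  18.76  -2.74]
(350, 190) [ 657.59 -147.88   66.6 ]
(400, 235) [ 581.25 -254.84    1.02]
(205, 227) [594.49 143.19   4.4 ]
(420, 310) [ 429.02 -290.75    1.39]
(430, 120) [ 787.97 -301.02  107.29]
(322, 240) [552.46 -92.01  94.04]
(361, 259) [ 516.77 -164.81   94.61]
(297, 293) [452.36 -45.92  98.26]
(335, 312) [ 418.26 -115.77   95.19]
slab px 4121
((329.8999938964844, 274.70001220703125), (58.58498001098633, 77.36795043945312), 26.56505012512207)
corners [[ 447.12  -26.32   90.  ]
 [ 578.23  -90.27   90.  ]
 [ 528.63 -188.74   90.  ]
 [ 399.68 -122.96   90.  ]]
ctr [ 488.42 -107.07   90.  ]
145.8725235010838 -26.00189781700914
110.2637409091816 -116.73187038839954
144.76018384925223 152.97028949208237
107.65845603636096 63.85486684457445
foot 18 [321.17 240.06] [552.72 -90.52  92.  ]
foot 40 [296.2  292.93] [453.08 -44.39  92.  ]
foot 40 [335.12 312.18] [ 418.14 -116.18   92.  ]
```

Run:
```python
from h import *
p,d,P=cloud("top");z=P[:,:,2].copy();x=P[:,:,0];y=P[:,:,1]
# deck pts
m=(abs(z-82)<3.5)&(x>350)&(x<650)&(y<-20)&(y>-250)&(p[:,:,0]>p[:,:,2]+25)
print(m.sum(), np.median(z[m]))
for a in range(-40,-15,1):
    t=np.radians(a);ex=np.array([np.cos(t),np.sin(t)]);ey=np.array([-ex[1],ex[0]])
    q=P[m][:,:2]
    A=q@ex;B=q@ey
    print(a,np.percentile(A,[1,99]),np.percentile(B,[1,99]),np.diff(np.percentile(B,[1,99])))
# zoomed height map
hm=np.clip(np.nan_to_num(z)*2,0,255).astype(np.uint8)
save("c",np.repeat(hm[160:360,250:450,None],3,2),3)
```

```text
1786 82.32334090928953
-40 [335.66 515.33] [162.5  303.09] [140.59]
-39 [339.75 518.61] [156.22 294.6 ] [138.38]
-38 [343.67 521.87] [149.83 285.96] [136.12]
-37 [347.5 525.3] [143.42 277.33] [133.91]
-36 [351.1  528.61] [136.87 268.57] [131.7]
-35 [354.49 531.93] [130.   259.97] [129.97]
-34 [357.56 535.48] [122.76 251.67] [128.91]
-33 [360.46 538.96] [114.64 243.49] [128.85]
-32 [363.   542.56] [106.12 235.57] [129.45]
-31 [365.31 545.91] [ 97.26 227.82] [130.56]
-30 [367.51 549.21] [ 88.17 220.03] [131.86]
-29 [369.48 552.52] [ 79.03 212.31] [133.28]
-28 [371.46 555.41] [ 69.88 204.48] [134.6]
-27 [373.02 558.58] [ 60.62 196.67] [136.05]
-26 [374.51 561.48] [ 51.17 188.78] [137.61]
-25 [376.03 564.21] [ 41.76 180.92] [139.16]
-24 [377.45 566.61] [ 32.53 173.01] [140.48]
-23 [378.54 568.88] [ 23.18 165.1 ] [141.92]
-22 [379.61 571.2 ] [ 13.84 157.14] [143.3]
-21 [380.61 573.32] [  4.41 149.08] [144.67]
-20 [381.35 575.22] [ -4.94 141.  ] [145.94]
-19 [381.98 576.93] [-14.24 132.91] [147.15]
-18 [382.56 578.45] [-23.74 124.69] [148.43]
-17 [382.95 579.85] [-33.17 116.74] [149.91]
-16 [383.3  581.07] [-42.62 108.63] [151.25]
```

View pics/b.png

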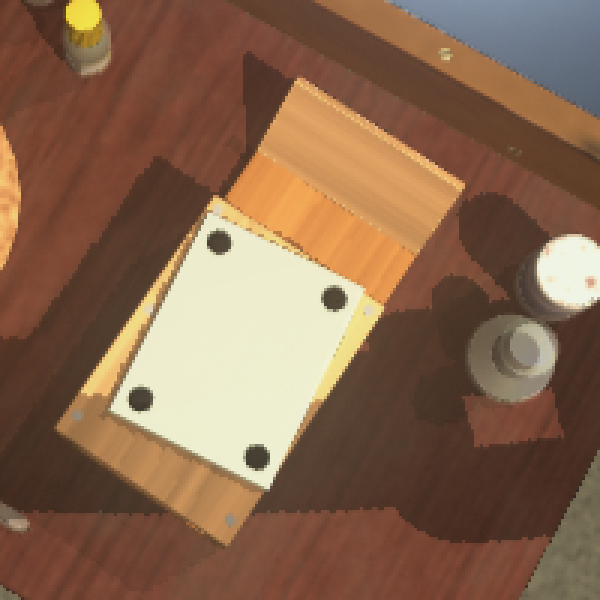

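View pics/c.png

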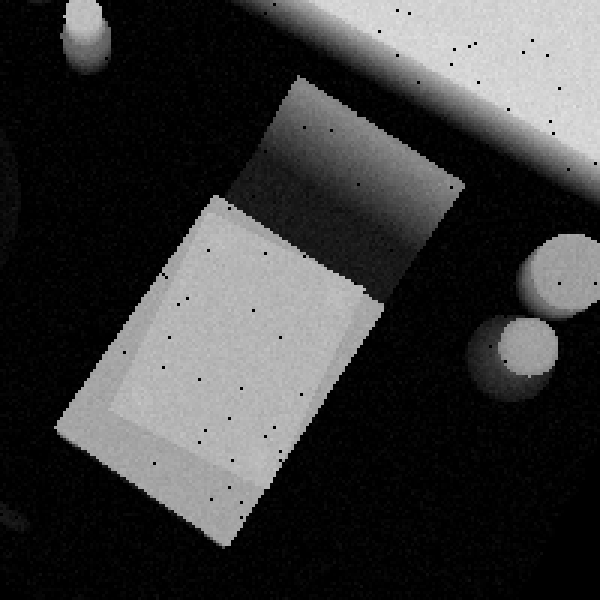

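```bash
cat >> h.py <<'E'
def pix2z(uv,h,c="top"):
    i=bot.camera_info(c);K=np.array(i["camera_matrix"]);R=np.array(i["rotation"]);o=np.array(i["xyz"])
    q=R@np.array([(uv[0]-K[0,2])/K[0,0],-(uv[1]-K[1,2])/K[1,1],-1]); return o+q*(h-o[2])/q[2]
E
python3 - <<'E'
from h import *
f=lambda u,v,h: pix2z((250+u/3,160+v/3),h)[:2]
D=[f(213,196,82),f(384,303,82),f(228,547,82),f(56,428,82)]
S=[f(206,207,90),f(367,290,90),f(269,491,90),f(109,410,90)]
F=[f(219,242,92),f(334,298,92),f(257,457,92),f(141,399,92)]
for n,Q in [("deck",D),("slab",S),("feet",F)]:
    Q=np.array(Q);print(n,Q.tolist(),"ctr",Q.mean(0))
    for a in range(4):
        e=Q[(a+1)%4]-Q[a];print("  ",np.linalg.norm(e),np.degrees(np.arctan2(e[1],e[0])))
print("edge mid",(D[0]+D[1])/2)
E
```

```text
deck [[583.1522184123252, -90.53088642534354], [515.0884096248647, -198.16742248509172], [363.73924747682327, -99.74688773848189], [435.67209558206866, 6.66722829757056]] ctr [474.41 -95.44]
   127.35111291856643 -122.30715521441628
   180.53578742931484 146.9645362909732
   128.44570342470294 55.94245014705104
   176.62915992473134 -33.38724235131963
slab [[574.3343097885115, -85.85092170505727], [522.0321758839368, -186.62647990593365], [397.39351119327404, -124.53522600331351], [446.2617341375617, -26.20228274174542]] ctr [ 485.01 -105.8 ]
   113.53953646932986 -117.42914202355803
   139.2484130863656 153.51888743148984
   109.80651594607384 63.574142170849406
   141.28179204711338 -24.973322063224796
feet [[551.5748925947789, -93.96759290323334], [516.5409888080276, -165.69038980912183], [417.86103586114353, -117.17782610416234], [452.950902218798, -45.87069019603196]] ctr [ 484.73 -105.68]
   79.82188929449539 -116.03377902791851
   109.96000159524826 153.82056778887517
   79.47330591097004 63.79844389283022
   109.72694986969964 -25.99754479043685
edge mid [ 549.12 -144.35]
```

```bash
cat >> h.py <<'E'
E0=np.array([549.,-144.]);AZ=-33.2
ex=np.array([np.cos(np.radians(AZ)),np.sin(np.radians(AZ))]);ey=np.array([-ex[1],ex[0]])
def st(a,b): return E0+a*ex+b*ey
def go(x,y,z,az):
    """row (cm,deg) to bring TCP to x,y,z with tool x at azimuth az"""
    s=bot.observe();p=np.array(s["eef_pos"]);R=np.array(s["orientation"])
    d=(np.array([x,y,z])-p)@R/10
    a=np.degrees(np.arctan2(R[1,0],R[0,0])); t=(a-az+180)%360-180
    print("row",d,round(t,2),"| az now",round(a,2),"force",np.array(s["ft_force"]),"w",round(s["grip_width"],1),"t",s["time"])
def where():
    s=bot.observe();p=np.array(s["eef_pos"]);R=np.array(s["orientation"])
    q=p[:2]-E0;print("pos",p,"stand",q@ex,q@ey,"az",np.degrees(np.arctan2(R[1,0],R[0,0])),"F",np.array(s["ft_force"]),"w",round(s["grip_width"],1),"t",round(s["time"],2),"q",np.array(s["joints"]),"ydown",R[:,1])
E
python3 -c "
from h import *
x,y=st(-176,-3);print(x,y);go(x,y,256,-123.2)"
```

```text
400.0867911607451 -50.139165605688035
row [-46.52   0.03  37.02] 49.4 | az now -73.8 force [ 0.24 -0.51 -0.06] w 85.2 t 1.1
```

```bash
python3 -m crank '[5,-46.5,0,37,49.4, 5,-46.5,0,37,49.4, 5,-46.5,0,37,49.4, 5,-46.5,0,37,49.4, 5,-46.5,0,37,49.4, 5,-46.5,0,37,49.4, 5,-46.5,0,37,49.4, 5,-46.5,0,37,49.4, 5,-46.5,0,37,49.4, 5,-46.5,0,37,49.4, 5,-46.5,0,37,49.4, 5,-46.5,0,37,49.4]'; python3 -c "
from h import *
where();x,y=st(-176,-3);go(x,y,130,-123.2)"
```

```text
time: 2.1
eef_pos: [363.1, -139.0, 256.7]
orientation: [[-0.548, 0.002, 0.836], [-0.836, -0.001, -0.548], [-0.0, -1.0, 0.002]]
ft_force: [0.6, -1.1, 0.0]
grip_width: 50.2
pos [ 363.1  -139.04  256.72] stand -158.2702184196198 -97.63828567012065 az -123.23933302365893 F [ 0.63 -1.14  0.04] w 50.2 t 2.1 q [-0.56 -0.57  2.12  0.    1.59  1.59] ydown [ 0. -0. -1.]
row [-9.46 12.67 -1.8 ] -0.04 | az now -123.24 force [ 0.63 -1.14  0.04] w 50.2 t 2.1
```

```bash
python3 -m crank '[5,-9.5,0,-1.8,0, 5,-9.5,0,-1.8,0, 5,-9.5,3,-1.8,0, 5,-9.5,6,-1.8,0, 5,-9.5,9,-1.8,0, 5,-9.5,12,-1.8,0, 5,-9.5,12.7,-1.8,0, 5,-9.5,12.7,-1.8,0]'; python3 -c "
from h import *
where();x,y=st(-176,-3);go(x,y,130,-123.2)
p,d,P=cloud('scene');save('d',p[150:350,250:450],3)
p,d,P=cloud('top');save('e',p[180:380,230:430],3)"
```

```text
time: 2.77
eef_pos: [398.0, -50.9, 126.8]
orientation: [[-0.547, -0.006, 0.837], [-0.837, 0.002, -0.547], [0.002, -1.0, -0.006]]
ft_force: [0.6, 0.1, -0.1]
grip_width: 50.3
pos [397.96 -50.89 126.85] stand -177.37328055226035 -4.793529122202277 az -123.19207946840915 F [ 0.6   0.1  -0.13] w 50.3 t 2.77 q [-0.31 -0.41  2.24  0.    1.32  1.84] ydown [-0.01  0.   -1.  ]
row [-0.18 -0.32  0.14] 0.01 | az now -123.19 force [ 0.6   0.1  -0.13] w 50.3 t 2.7667
```

View pics/d.png

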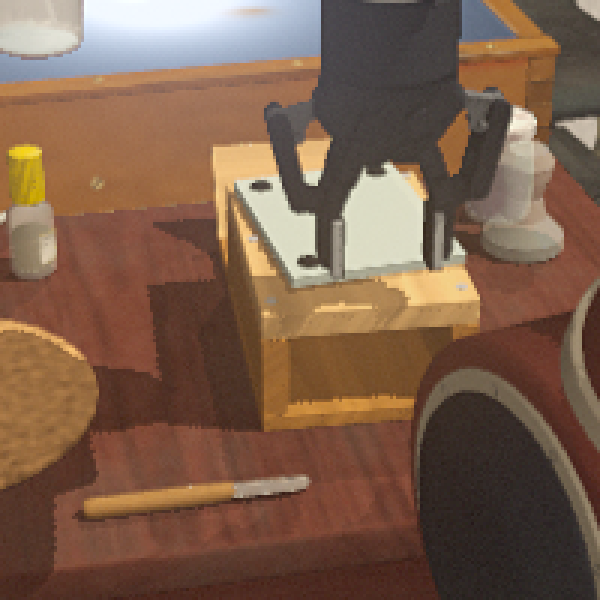

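View pics/e.png

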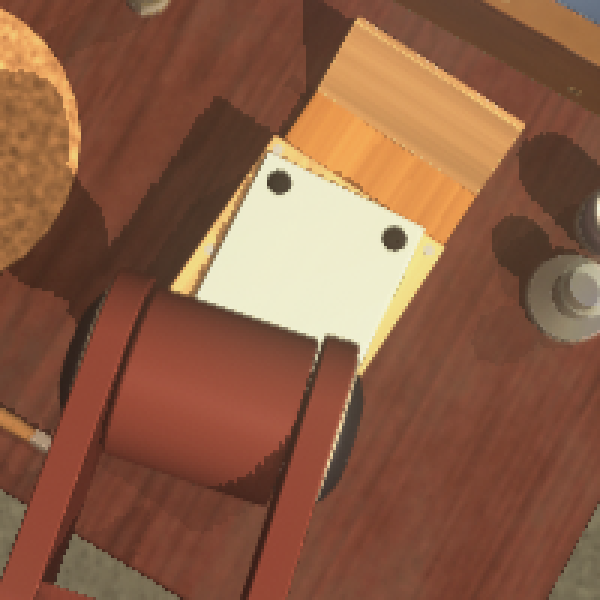

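The gripper is upright behind the slab, with the fingertips above the bare deck at crop (338,278) and (435,268). I'll read the tip height from the depth.

Run:
```python
from h import *
p,d,P=cloud('scene')
for v in range(222,246,2):
    for u in (360,363,392,395):
        q=P[v,u]; s=q[:2]-E0
        print((u,v),np.array([s@ex,s@ey,q[2]]),end=' ')
    print()
```

```text
(360, 222) [-182.68   28.4   143.58] (363, 222) [-182.06   23.16  142.84] (392, 222) [-176.08  -28.33  135.68] (395, 222) [-183.61  -31.6   139.11] 
(360, 224) [-182.06   28.25  139.5 ] (363, 224) [-184.11   23.51  140.12] (392, 224) [-175.94  -28.52  131.76] (395, 224) [-183.44  -31.8   135.22] 
(360, 226) [-183.67   28.51  136.54] (363, 226) [-186.3    23.89  137.48] (392, 226) [-177.28  -28.32  128.61] (395, 226) [-184.43  -31.69  131.92] 
(360, 228) [-183.15   28.37  132.48] (363, 228) [-183.51   23.3   132.24] (392, 228) [-177.43  -28.43  124.83] (395, 228) [-185.31  -31.61  128.56] 
(360, 230) [-183.75   28.45  128.99] (363, 230) [-185.25   23.59  129.35] (392, 230) [-181.52  -27.52  123.13] (395, 230) [-184.48  -31.99  124.27] 
(360, 232) [-183.1    28.29  124.82] (363, 232) [-182.41   22.99  124.02] (392, 232) [-177.79  -28.63  117.25] (395, 232) [-185.17  -31.97  120.78] 
(360, 234) [-184.68   28.55  121.83] (363, 234) [-184.2    23.29  121.13] (392, 234) [-180.04  -28.2   114.57] (395, 234) [-186.68  -31.72  117.73] 
(360, 236) [-183.71   28.33  117.46] (363, 236) [-187.1    23.8   118.86] (392, 236) [-181.59  -27.95  111.51] (395, 236) [-183.62  -32.69  112.17] 
(360, 238) [-184.93   28.52  114.26] (363, 238) [-185.11   23.37  113.91] (392, 238) [-142.54  -38.22   86.03] (395, 238) [-138.64  -44.81   83.4 ] 
(360, 240) [-143.34   20.61   87.47] (363, 240) [-148.36   16.13   89.77] (392, 240) [-140.1   -39.01   80.55] (395, 240) [-145.02  -43.28   82.8 ] 
(360, 242) [-148.15   21.48   86.05] (363, 242) [-146.67   15.74   84.75] (392, 242) [-147.06  -37.36   80.3 ] (395, 242) [-149.05  -42.38   80.94] 
(360, 244) [-151.     21.98   83.57] (363, 244) [-146.96   15.75   80.82] (392, 244) [-156.37  -35.1    81.45] (395, 244) [-157.01  -40.43   81.33]
```

```bash
python3 -m crank '[5,-0.1,1.2,0.1,0, 5,-0.1,2.4,0.1,0, 5,-0.1,2.4,0.1,0]'; python3 -c "
from h import *
where()
p,d,P=cloud('scene');save('f',p[170:290,310:450],5)
for u in (360,363,392,395):
    col=P[226:262,u]; s=(col[:,:2]-E0)@ex; print(u, col[s<-170][:,2][-4:], np.where(s<-170)[0][-1]+226)
"
```

```text
time: 3.17
eef_pos: [401.4, -51.5, 105.7]
orientation: [[-0.548, 0.0, 0.837], [-0.837, -0.0, -0.548], [-0.0, -1.0, 0.0]]
ft_force: [-0.3, 0.7, -0.4]
grip_width: 50.0
pos [401.42 -51.48 105.74] stand -174.14602684486238 -3.392324252592117 az -123.21908806059399 F [-0.3   0.66 -0.39] w 50.0 t 3.17 q [-0.31 -0.37  2.25 -0.    1.26  1.84] ydown [ 0. -0. -1.]
360 [71.54 68.39 67.35 64.38] 261
363 [69.76 69.82 67.74 63.13] 261
392 [72.97 70.06 69.07 65.1 ] 258
395 [71.13 68.52 67.   64.39] 258
```

View pics/f.png

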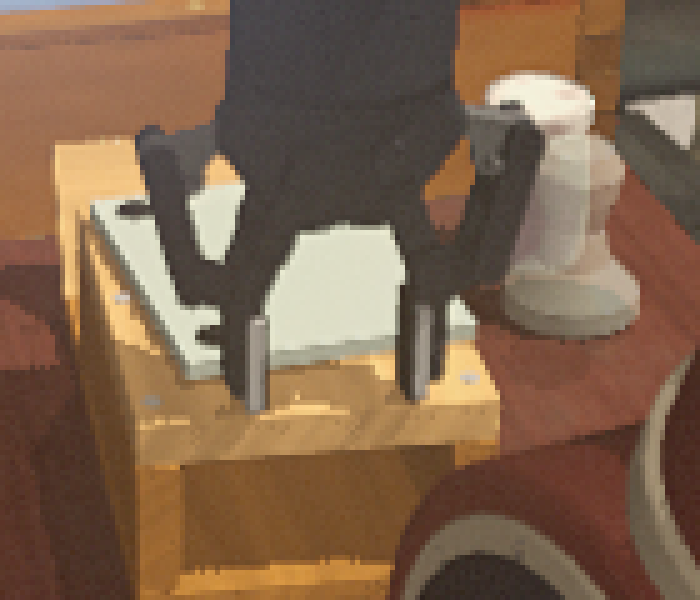

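The tips are above the bare deck behind the slab's back edge, at about z 90. I'll lower them a little more while watching the force.

```bash
python3 -m crank '[5,0,0.2,0,0, 5,0,0.4,0,0, 5,0,0.4,0,0]'; python3 -c "
from h import *
where()
p,d,P=cloud('scene');save('g',p[210:270,340:420],8)
"
```

```text
time: 3.47
eef_pos: [402.8, -51.8, 103.9]
orientation: [[-0.548, 0.003, 0.837], [-0.837, -0.001, -0.548], [-0.001, -1.0, 0.004]]
ft_force: [-1.4, 0.4, 7.1]
grip_width: 50.1
pos [402.77 -51.83 103.95] stand -172.82911824079437 -2.941227737614345 az -123.20399535831265 F [-1.41  0.37  7.14] w 50.1 t 3.47 q [-0.31 -0.37  2.25 -0.    1.26  1.84] ydown [ 0. -0. -1.]
```

View pics/g.png

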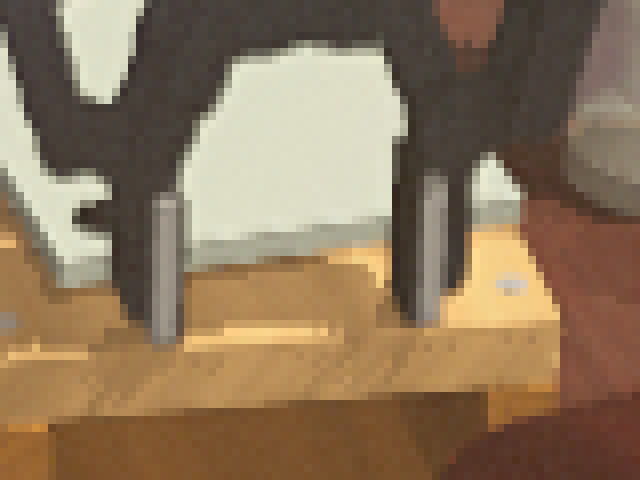

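```bash
python3 -m crank '[5,0,-0.45,0,0, 5,0,-0.45,0,0, 5,0,-0.45,0.6,0, 5,0,-0.45,1.3,0, 5,0,-0.45,2.1,0, 5,0,-0.45,2.9,0, 5,0,-0.45,3.7,0, 5,0,-0.45,4.4,0, 5,0,-0.45,4.9,0, 5,0,-0.45,5.2,0, 5,0,-0.45,5.4,0, 5,0,-0.45,5.5,0]'; python3 -c "
from h import *
where()
p,d,P=cloud('scene');save('h1',p[170:290,310:450],5)
p,d,P=cloud('top');save('h2',p[180:330,250:450],4)
"
```

```text
time: 4.52
eef_pos: [447.3, -81.5, 105.7]
orientation: [[-0.548, -0.0, 0.837], [-0.837, 0.0, -0.548], [0.0, -1.0, -0.0]]
ft_force: [-0.5, -0.2, -0.1]
grip_width: 50.0
pos [447.34 -81.48 105.74] stand -119.29611578124042 -3.3531912888451085 az -123.20615170293041 F [-0.55 -0.23 -0.07] w 50.0 t 4.52 q [-0.34 -0.22  2.13  0.    1.23  1.81] ydown [-0.  0. -1.]
```

View pics/h2.png

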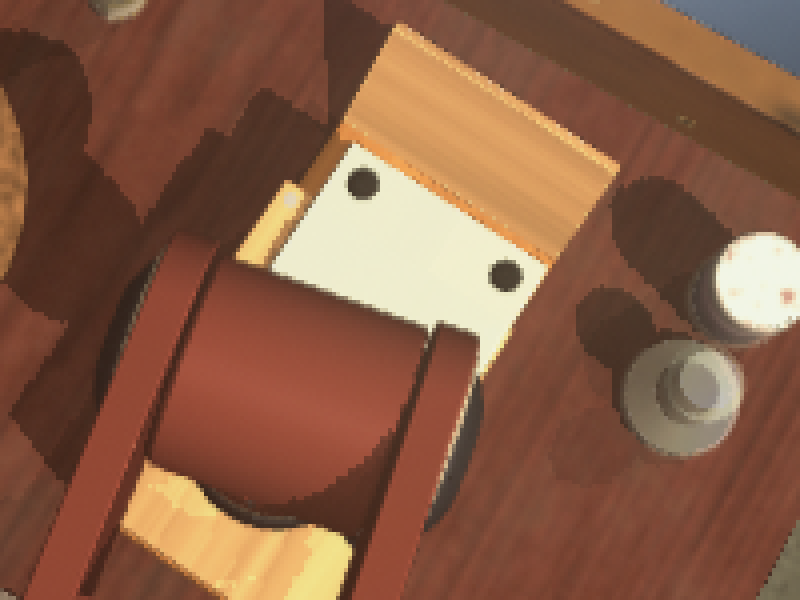

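View pics/h1.png

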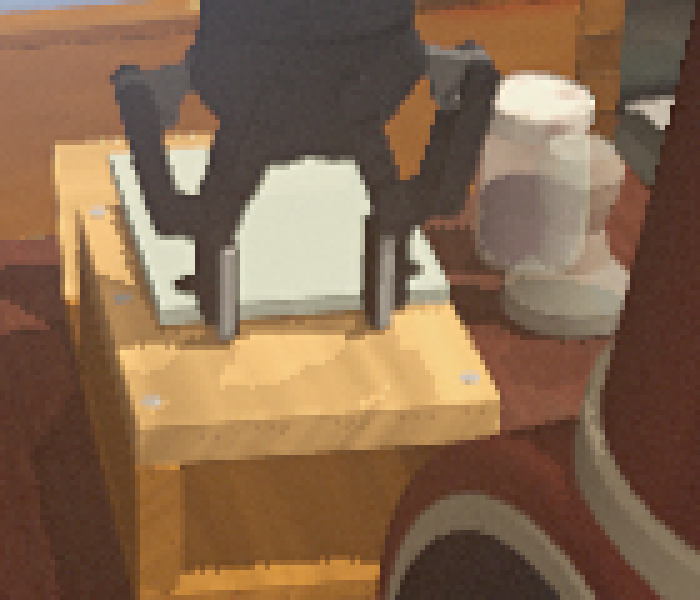

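```bash
python3 -c "
from h import *
a=pix2z((340.5,226),92)[:2];b=pix2z((376.25,248.75),92)[:2]
for q in (a,b): print((q-E0)@ex,(q-E0)@ey)
print(np.linalg.norm(a-b),np.degrees(np.arctan2(*(a-b)[::-1])))
m=(a+b)/2-E0; print('center', m@ex-55,m@ey)
go(*st(-103,-12),106,-123.2)
"
```

```text
16.680431115346476 31.12391469586274
17.174114707116512 -48.52201935734409
79.64746408201931 57.15514209617856
center -38.07272708876846 -8.699052330740644
row [ 0.87 -0.02  1.64] 0.01 | az now -123.19 force [-0.05 -0.16 -0.54] w 50.1 t 4.6167
```

```bash
python3 -m crank '[5,0,0,0.4,0, 5,0,0,0.9,0, 5,0,0,1.4,0, 5,0,0,1.9,0, 5,0,0,2.4,0, 5,0,0,2.8,0, 5,0,0,3.1,0, 5,0,0,3.3,0, 5,0,0,3.4,0, 5,0,0,3.4,0, 5,0,0,2.9,0, 5,0,0,2.7,0]'; python3 -c "
from h import *
where()
p,d,P=cloud('top');save('i2',p[180:330,250:450],4)
p,d,P=cloud('scene');save('i1',p[170:290,310:450],5)
"
```

```text
time: 5.62
eef_pos: [469.2, -95.8, 105.6]
orientation: [[-0.547, -0.001, 0.837], [-0.837, 0.0, -0.547], [0.0, -1.0, -0.001]]
ft_force: [-0.5, 0.0, -0.2]
grip_width: 50.0
pos [469.25 -95.76 105.65] stand -93.15170304796813 -3.302875880800509 az -123.19105821796792 F [-0.46  0.04 -0.22] w 50.0 t 5.62 q [-0.36 -0.16  2.08  0.    1.22  1.79] ydown [-0.  0. -1.]
```

View pics/i2.png

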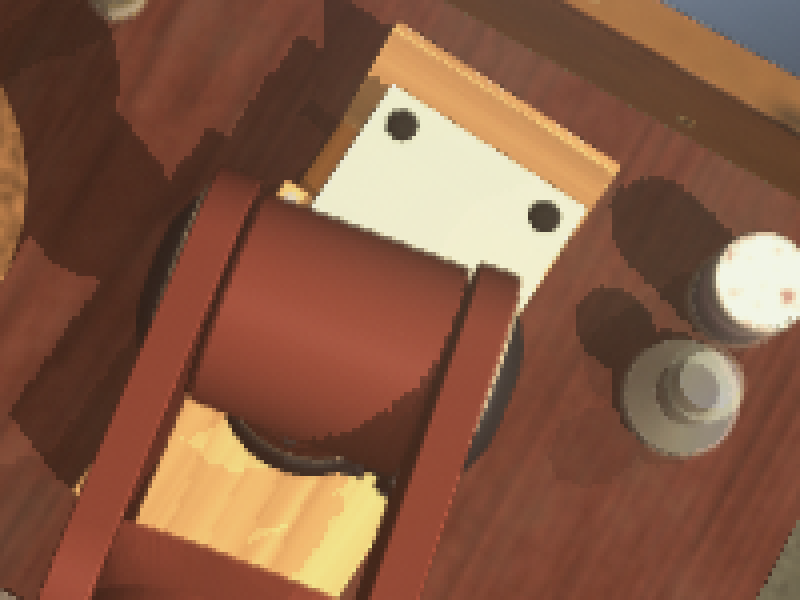

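View pics/i1.png

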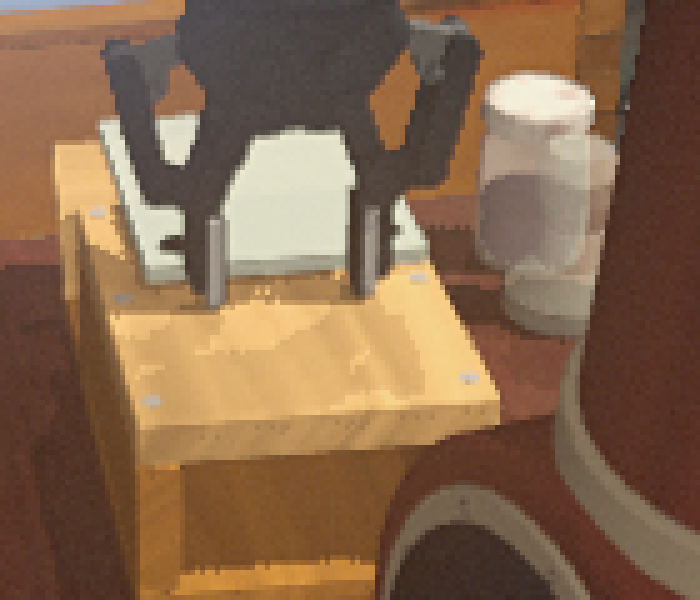

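```bash
python3 -c "
from h import *
a=pix2z((350.5,211.25),92)[:2];b=pix2z((386,234),92)[:2]
for q in (a,b): print((q-E0)@ex,(q-E0)@ey)
m=(a+b)/2-E0; print('center', m@ex-55,m@ey)
"
```

```text
51.289071127574324 30.816564854928608
51.28235616329437 -48.85009298541612
center -3.7142863545657008 -9.01676406524379
```

```bash
python3 -m crank '[5,0,0,0.8,0, 5,0,0,1.0,0, 5,0,0,1.2,0, 5,0,0,1.2,0, 5,0,0,0.6,0, 5,0,0,0.6,0, 5,0,0,1.1,0, 5,0,0,1.4,0, 5,0,0,1.4,0, 5,0,0,0.8,0, 5,0,0,0.5,0, 5,0,0,0.5,0]'; python3 -c "
from h import *
where()
p,d,P=cloud('top');save('j2',p[180:330,250:450],4)
"
```

```text
time: 6.72
eef_pos: [473.2, -98.4, 105.5]
orientation: [[-0.547, -0.001, 0.837], [-0.837, 0.0, -0.547], [0.0, -1.0, -0.001]]
ft_force: [0.5, 0.7, 0.9]
grip_width: 50.0
pos [473.23 -98.37 105.5 ] stand -88.38633428272378 -3.3040706280683465 az -123.18172823844951 F [0.49 0.69 0.93] w 50.0 t 6.72 q [-0.36 -0.15  2.07  0.    1.22  1.79] ydown [-0.  0. -1.]
```

View pics/j2.png

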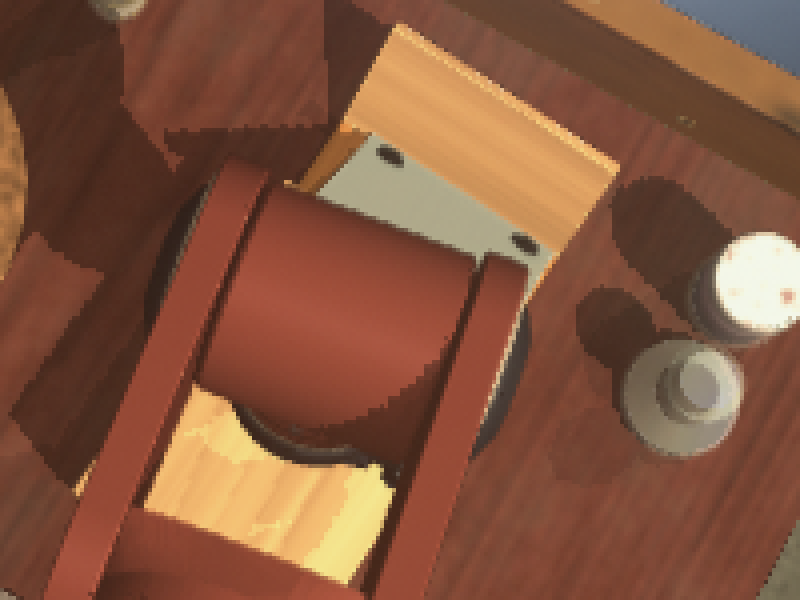

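The slab has tipped into the catch: its feet side now faces up and away, with the feet at crop (390,155) and (525,243). I'll back off and raise the arm, then look at it.

```bash
python3 -m crank '[5,0,0,-2,0, 5,0,-4,-3,0, 8.5,0,-8,-4,0, 8.5,0,-12,-8,0, 8.5,0,-14,-8,0, 8.5,0,-14,-8,0]'; python3 -c "
from h import *
where()
p,d,P=cloud('scene');save('k1',p[150:300,280:480],4)
S=(P[:,:,:2]-E0);A=S@ex;B=S@ey;Z=P[:,:,2]
m=(Z>86)&(A>-60)&(A<60)&(abs(B)<75)&(p.min(2)>90)
print(m.sum());Q=np.stack([A[m],B[m],Z[m]],1)
c=Q.mean(0);u,s,vt=np.linalg.svd(Q-c);print(c,s,vt[2]);print(Q.min(0),Q.max(0))
for z0 in range(86,140,6):
    k=(Q[:,2]>=z0)&(Q[:,2]<z0+6)
    if k.sum()>5: print(z0,k.sum(),np.median(Q[k,0]),np.percentile(Q[k,1],[2,98]))
p,d,P=cloud('top');save('k2',p[180:330,250:450],4)
"
```

```text
time: 7.27
eef_pos: [408.6, -55.0, 253.5]
orientation: [[-0.547, 0.012, 0.837], [-0.837, -0.004, -0.547], [-0.004, -1.0, 0.012]]
ft_force: [0.9, -0.8, 0.5]
grip_width: 84.8
pos [408.61 -54.95 253.46] stand -166.23164552653083 -2.3611252079504217 az -123.13173859710346 F [ 0.9  -0.83  0.47] w 84.8 t 7.27 q [-0.31 -0.51  2.09  0.    1.55  1.83] ydown [ 0.01 -0.   -1.  ]
814
[-18.87  -3.92 110.17] [904.62 442.63  55.78] [ 0.84 -0.01  0.54]
[-33.51 -61.01  86.  ] [  3.25  49.5  129.98]
86 90 -4.412166949210521 [-55.98  46.44]
92 100 -8.943954623258758 [-57.02  46.76]
98 100 -13.342609927529033 [-56.15  48.56]
104 98 -17.711695281249483 [-57.74  48.07]
110 102 -22.15871837941433 [-54.29  48.46]
116 105 -26.219166169215242 [-57.02  46.91]
122 188 -28.016042568130906 [-58.17  47.33]
128 31 -26.233361013387928 [-50.79  47.53]
```

View pics/k1.png

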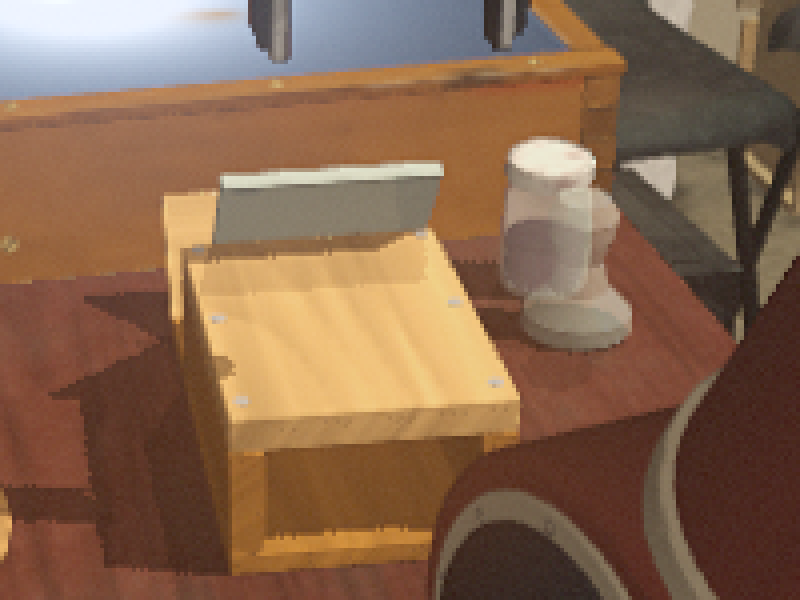

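View pics/k2.png

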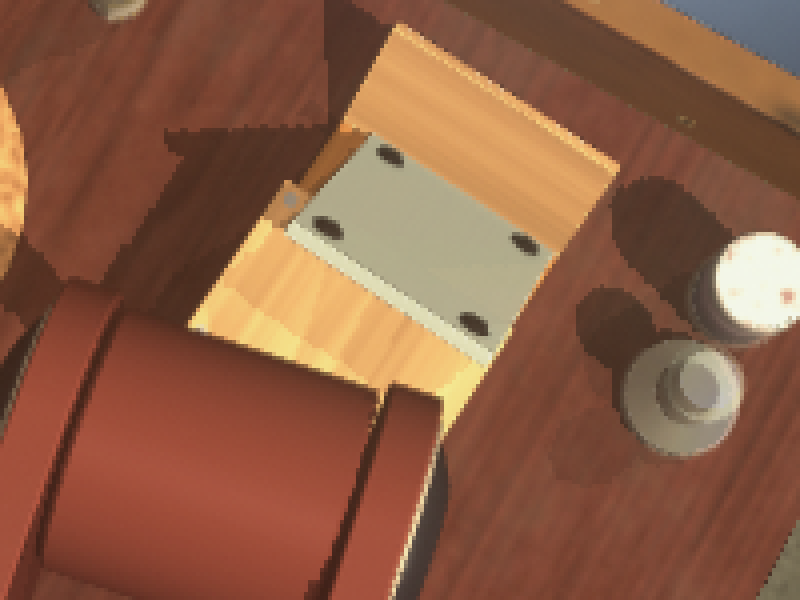

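The slab leans at about 54° over the deck edge, with its top edge near z 130, stand x −31 to −24 and lateral −7. Next I turn the jaws to line up with the stand's x axis.

```bash
python3 -c "
from h import *
go(*st(-17,-7),190,-33.2)"
```

```text
row [ 0.41  5.85 14.97] -89.97 | az now -123.17 force [ 0.21  0.46 -0.26] w 85.3 t 7.3667
```

```bash
python3 -m crank '[6,0.4,0,15,-90, 6,0.4,0,15,-90, 6,0.4,0,15,-90, 6,0.4,0,15,-90, 6,0.4,0,15,-90, 6,0.4,0,15,-90, 6,0.4,0,15,-90, 6,0.4,0,15,-90, 6,0.4,3,15,-90, 6,0.4,5.8,15,-90, 6,0.4,5.8,15,-90, 6,0.4,5.8,15,-90]'; python3 -m crank '[6,0,0,0,-5, 6,0,0,0,-5]' ;python3 -c "
from h import *
where()
go(*st(-17,-7),120,-33.2)"
```

```text
time: 8.37
eef_pos: [527.9, -139.7, 182.1]
orientation: [[0.799, -0.009, 0.601], [-0.601, 0.004, 0.799], [-0.009, -1.0, -0.002]]
ft_force: [0.2, -0.0, 0.9]
grip_width: 60.0
time: 8.53
eef_pos: [529.4, -140.3, 185.0]
orientation: [[0.846, -0.004, 0.533], [-0.533, 0.002, 0.846], [-0.004, -1.0, -0.001]]
ft_force: [-0.1, -0.0, -0.1]
grip_width: 60.0
pos [ 529.37 -140.34  185.02] stand -18.426519407488254 -7.6837547184155754 az -32.191812086278 F [-0.07 -0.03 -0.13] w 60.0 t 8.53 q [-0.4  -0.07  1.86 -0.    1.36  0.17] ydown [-0.  0. -1.]
row [0.17 6.5  0.07] 1.01 | az now -32.19 force [-0.07 -0.03 -0.13] w 60.0 t 8.5333
```

```bash
python3 -m crank '[6,0.1,0,0,1, 6,0.1,2,0,1, 6,0.1,4,0,1, 6,0.1,5.4,0,1, 6,0.1,6,0,1, 6,0.1,6,0,1, 6,0.1,6,0,1]'; python3 -c "
from h import *
where()
p,d,P=cloud('scene');save('l1',p[150:300,280:480],4)
go(*st(-17,-7),120,-33.2)"
```

```text
time: 9.12
eef_pos: [531.2, -141.1, 127.7]
orientation: [[0.836, -0.0, 0.549], [-0.549, 0.0, 0.836], [-0.0, -1.0, -0.0]]
ft_force: [0.4, 0.3, 1.5]
grip_width: 60.0
pos [ 531.24 -141.13  127.74] stand -16.42668826975163 -7.3239645194981575 az -33.321428611652514 F [0.4  0.28 1.53] w 60.0 t 9.12 q [-0.4  -0.01  1.9  -0.    1.25  0.19] ydown [-0.  0. -1.]
row [-0.11  0.86  0.02] -0.1 | az now -33.3 force [-0.17  0.67 -0.35] w 60.0 t 9.1667
```

View pics/l1.png

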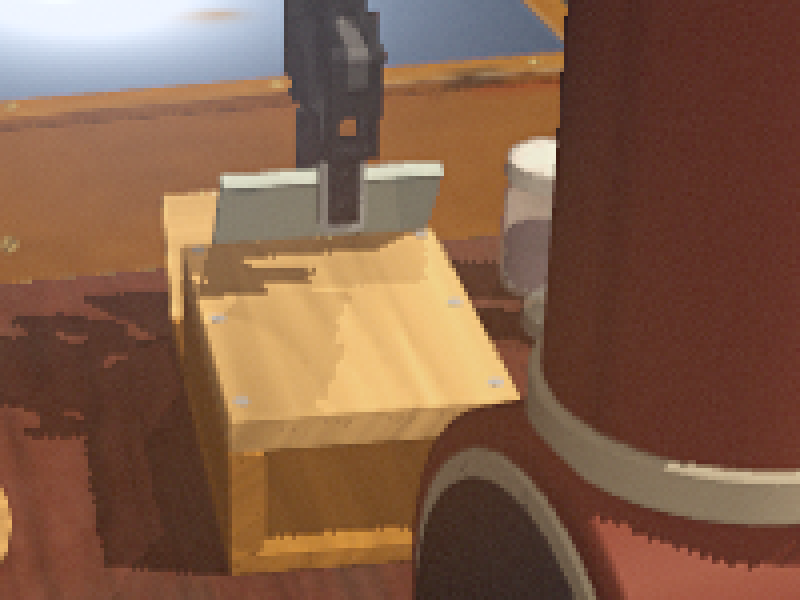

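```bash
python3 -m crank '[6,0.6,0,0,0, 6,1.2,0,0,0, 5.5,1.8,0,0,0, 5,2.4,0,0,0, 5,3.0,0,0,0, 5,3.6,0,0,0, 4.5,4.1,-0.1,0,0, 4,4.6,-0.2,0,0, 3.5,5.1,-0.3,0,0, 3.2,5.5,-0.3,0,0, 3,5.8,-0.3,0,0, 3,5.8,-0.3,0,0]'; python3 -c "
from h import *
where()
p,d,P=cloud('scene');save('m1',p[130:280,280:480],4)
p,d,P=cloud('top');save('m2',p[160:310,250:450],4)"
```

```text
time: 10.17
eef_pos: [580.2, -173.2, 130.9]
orientation: [[0.836, 0.0, 0.548], [-0.548, -0.0, 0.836], [0.001, -1.0, 0.0]]
ft_force: [-0.4, -0.6, 0.3]
grip_width: 30.6
pos [ 580.24 -173.24  130.95] stand 42.15062999491239 -7.363294045518272 az -33.26355411432968 F [-0.39 -0.64  0.34] w 30.6 t 10.17 q [-0.41  0.11  1.76 -0.    1.26  0.17] ydown [ 0. -0. -1.]
```

View pics/m1.png

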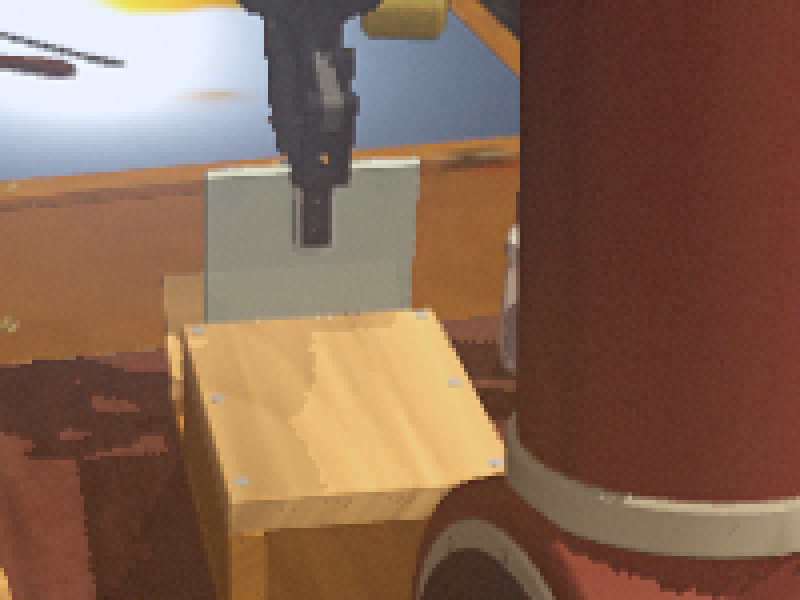

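View pics/m2.png

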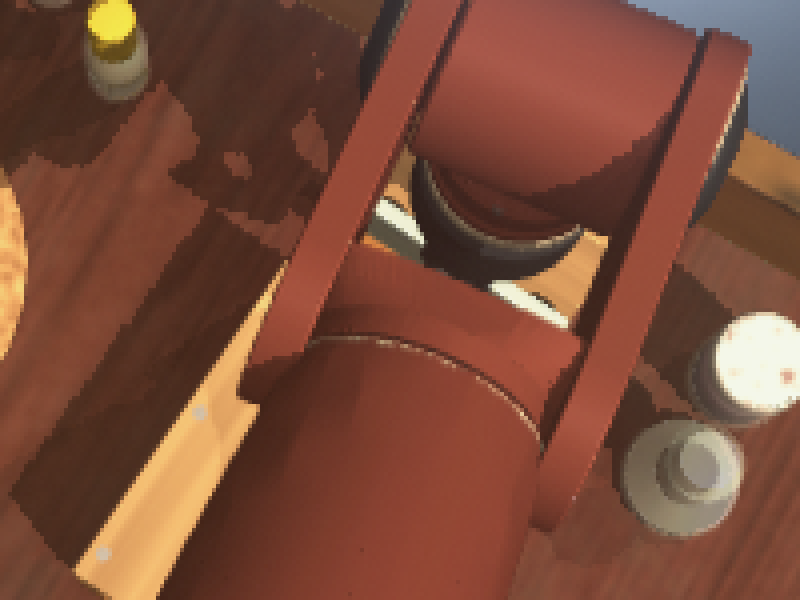

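The slab now stands almost upright, with its top edge at crop row 165 to 175 between the fingers. I'll close the gripper on it.

```bash
python3 -m crank '[2.2,0.3,-0.2,0,0, 1.6,0.4,-0.2,0,0, 1.2,0.4,-0.2,0,0, 0.8,0.4,-0.2,0,0, 0.4,0.4,-0.2,0,0, 0,0.4,-0.2,0,0, 0,0.4,-0.2,0,0, 0,0.4,-0.2,0,0]' 50; python3 -c "
from h import *
where()"; python3 -m crank '[0,0,-0.5,0,0, 0,0,-1,0,0, 0,0,-1.8,0,0, 0,0,-3,0,0, 0,0,-4,0,0,0,0,-4,0,0]'; python3 -c "
from h import *
where()
p,d,P=cloud('scene');save('n1',p[100:250,280:480],4)"
```

```text
time: 10.93
eef_pos: [583.3, -175.1, 133.2]
orientation: [[0.836, 0.001, 0.548], [-0.548, -0.0, 0.836], [0.001, -1.0, 0.0]]
ft_force: [-0.6, -0.2, 1.7]
grip_width: 7.4
pos [ 583.31 -175.15  133.2 ] stand 45.762574275616714 -7.275247373512309 az -33.2506519490325 F [-0.57 -0.19  1.72] w 7.4 t 10.93 q [-0.41  0.12  1.75  0.    1.27  0.17] ydown [ 0. -0. -1.]
time: 11.43
eef_pos: [584.8, -175.8, 176.8]
orientation: [[0.836, 0.006, 0.548], [-0.548, -0.002, 0.836], [0.006, -1.0, 0.001]]
ft_force: [0.6, -0.3, -2.3]
grip_width: 7.4
pos [ 584.82 -175.79  176.83] stand 47.37850253725128 -6.9918297473897635 az -33.25160888841169 F [ 0.63 -0.34 -2.33] w 7.4 t 11.43 q [-0.41  0.08  1.72  0.    1.34  0.17] ydown [ 0.01 -0.   -1.  ]
```

View pics/n1.png

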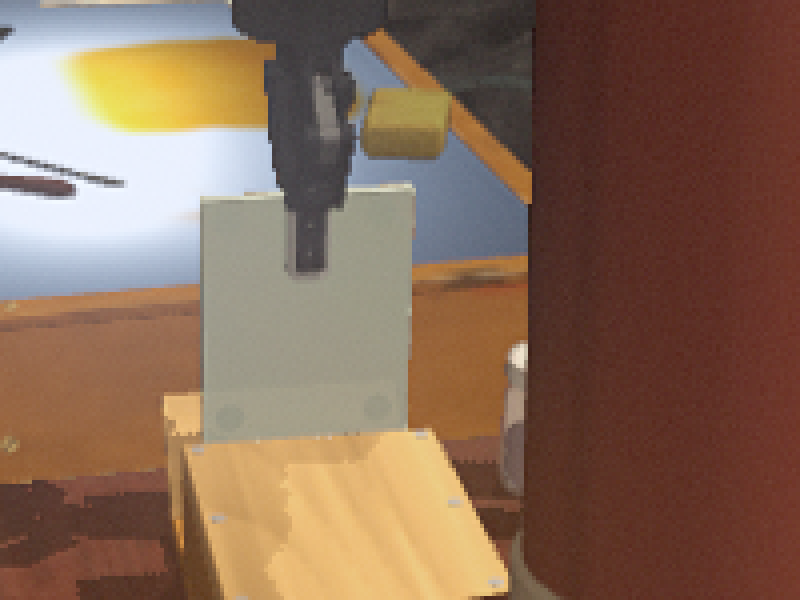

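Gripped and vertical; the slab is the right way up for the next step. I'll measure the mat's centre, then lift clear.

```bash
python3 -m crank '[0,0,-2,0,0, 0,0,-4,0,0, 0,0,-5.5,0,0, 0,0,-6.3,0,0, 0,0,-6.3,0,0, 0,0,-6.3,0,0]'; python3 -c "
from h import *
where()
p,d,P=cloud('top');save('o2',p)
m=((p[:,:,0]>170)&(p[:,:,2]<150)&(abs(P[:,:,2]-5)<8)&(P[:,:,1]>20)&(P[:,:,1]<270)).astype(np.uint8)
q=P[m>0];print(len(q))
n,l,s,c=cv2.connectedComponentsWithStats(m);k=1+s[1:,4].argmax();ys,xs=np.where(l==k)
h=cv2.convexHull(np.stack([xs,ys],1).astype(np.int32));W=np.array([pix2z(t[0],5)[:2] for t in h])
A=np.c_[2*W,np.ones(len(W))];r=np.linalg.lstsq(A,(W**2).sum(1),rcond=None)[0];print(r[:2],np.sqrt(r[2]+r[0]**2+r[1]**2))
M=r[:2]
for az in (-33.2,-70,-90):
  f=np.array([np.cos(np.radians(az)),np.sin(np.radians(az))]);print(az,M-68*f);go(*(M-68*f),240,az)
"
```

```text
time: 11.98
eef_pos: [583.0, -175.0, 235.5]
orientation: [[0.836, -0.0, 0.548], [-0.548, 0.0, 0.836], [-0.0, -1.0, 0.0]]
ft_force: [-1.5, -0.2, -4.7]
grip_width: 7.9
pos [ 582.99 -175.01  235.51] stand 45.423709619522185 -7.339413031172544 az -33.25212588909105 F [-1.49 -0.23 -4.68] w 7.9 t 11.98 q [-0.41  0.03  1.67  0.    1.44  0.17] ydown [-0.  0. -1.]
5342
[587.64 133.07] 95.28040996669081
-33.2 [530.74 170.3 ]
row [-23.26  -0.52  26.02] -0.05 | az now -33.25 force [ 0.28 -0.37 -3.65] w 7.8 t 12.0333
-70 [564.38 196.96]
row [-21.91  -0.52  30.1 ] 36.75 | az now -33.25 force [ 0.28 -0.37 -3.65] w 7.8 t 12.0333
-90 [587.64 201.07]
row [-20.19  -0.53  31.72] 56.75 | az now -33.25 force [ 0.28 -0.37 -3.65] w 7.8 t 12.0333
```

View pics/o2.png

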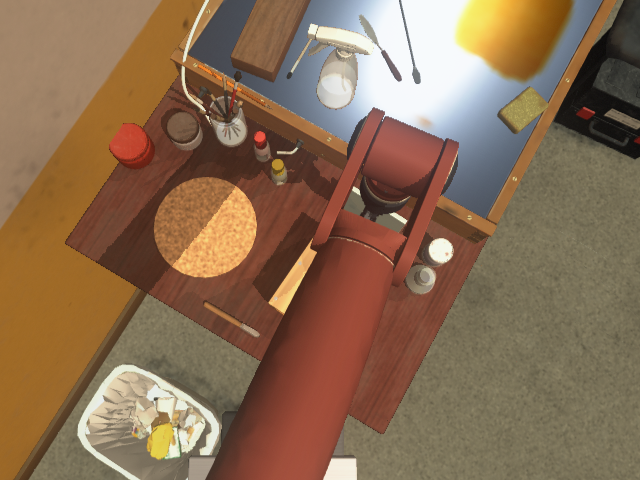

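The arm's shadow cuts across the mat and spoiled the fit. I'll refit the mat from the first, unshadowed picture.

```bash
python3 -c "
from h import *
p=cv2.imread('pics/a_top.png')[:,:,::-1].astype(int)
m=((p[:,:,0]>160)&(p[:,:,2]<160)&(p[:,:,0]-p[:,:,2]>50)).astype(np.uint8);m[:,270:]=0;m[:160]=0;m[290:]=0;m[:,:140]=0
n,l,s,c=cv2.connectedComponentsWithStats(m);k=1+s[1:,4].argmax();ys,xs=np.where(l==k);print(s[k])
h=cv2.convexHull(np.stack([xs,ys],1).astype(np.int32));W=np.array([pix2z(t[0],5)[:2] for t in h])
A=np.c_[2*W,np.ones(len(W))];r=np.linalg.lstsq(A,(W**2).sum(1),rcond=None)[0];print(r[:2],np.sqrt(r[2]+r[0]**2+r[1]**2))
M=r[:2]
for az in (-70,-90):
  f=np.array([np.cos(np.radians(az)),np.sin(np.radians(az))]);print(az,M-68*f);go(*(M-68*f),240,az)
"
```

```text
[ 154  177  103  100 8054]
[596.62 143.24] 104.26683795954594
-70 [573.36 207.14]
row [-21.71  -0.52  31.44] 36.75 | az now -33.25 force [ 0.28 -0.37 -3.65] w 7.8 t 12.0333
-90 [596.62 211.24]
row [-19.99  -0.53  33.06] 56.75 | az now -33.25 force [ 0.28 -0.37 -3.65] w 7.8 t 12.0333
```

```bash
python3 -m crank '[0,-0.6,0,0.8,1, 0,-1.7,-0.3,2.4,3, 0,-3.3,-0.5,4.8,6, 0,-4.9,-0.5,7.2,9, 0,-6.6,-0.5,9.6,12, 0,-8.3,-0.5,12,15, 0,-10,-0.5,14.4,18, 0,-11.7,-0.5,16.8,21, 0,-13.3,-0.5,19.2,24, 0,-14.9,-0.5,21.6,27, 0,-16.1,-0.5,23.4,30, 0,-16.9,-0.5,24.5,32]' 80; python3 -c "
from h import *
where();go(572,207.5,240,-70)"
```

```text
time: 13.03
eef_pos: [574.9, 124.8, 238.6]
orientation: [[0.418, -0.003, 0.908], [-0.908, 0.0, 0.418], [-0.002, -1.0, -0.003]]
ft_force: [-0.1, -0.7, -2.3]
grip_width: 7.4
pos [574.91 124.76 238.59] stand -125.48579108750783 239.07282030517126 az -65.27212903683491 F [-0.1  -0.73 -2.26] w 7.4 t 13.03 q [ 0.09 -0.02  1.72  0.    1.45  1.23] ydown [-0.  0. -1.]
row [-7.64 -0.14  3.2 ] 4.73 | az now -65.27 force [-0.1  -0.73 -2.26] w 7.4 t 13.0333
```

```bash
python3 -m crank '[0,-1,0,0.4,1, 0,-2.6,0,1.1,2, 0,-4.4,0,1.8,3, 0,-6,0,2.5,4, 0,-7,0,2.9,4.7, 0,-7.6,0,3.2,4.7, 0,-7.6,0,3.2,4.7, 0,-7.6,0,3.2,4.7]'; python3 -c "
from h import *
where();go(572,207.5,200,-70)
p,d,P=cloud('scene');save('q1',p[50:350,60:460],2);np.save('q1.npy',P)
p,d,P=cloud('top');save('q2',p[100:340,60:380],2)"
```

```text
time: 13.7
eef_pos: [572.9, 204.6, 239.6]
orientation: [[0.343, -0.002, 0.939], [-0.939, -0.001, 0.343], [0.0, -1.0, -0.002]]
ft_force: [0.1, 0.5, -2.5]
grip_width: 6.8
pos [572.94 204.65 239.64] stand -170.87457579179963 304.8438502580653 az -69.9162308720362 F [ 0.09  0.51 -2.52] w 6.8 t 13.7 q [ 0.22  0.03  1.67 -0.    1.45  1.44] ydown [-0. -0. -1.]
row [-0.3   3.96  0.02] 0.08 | az now -69.92 force [ 0.09  0.51 -2.52] w 6.8 t 13.7
```

View pics/q1.png

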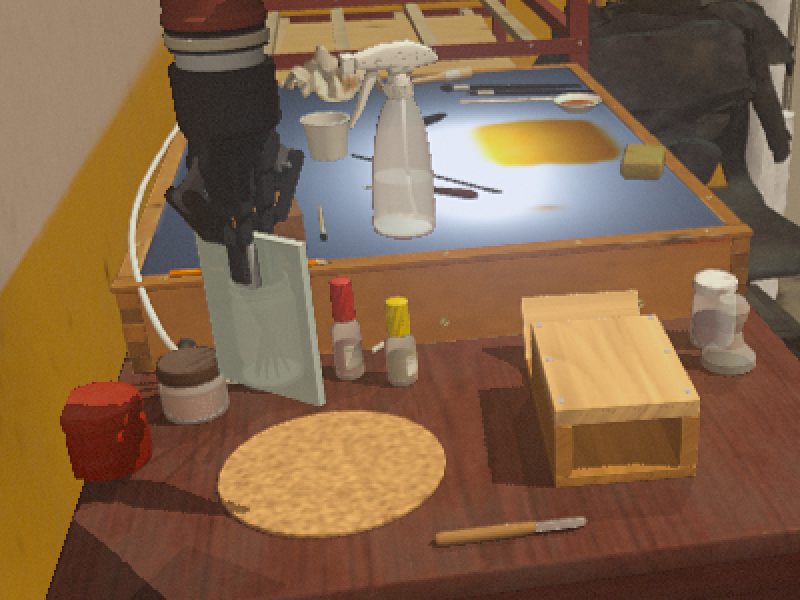

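View pics/q2.png

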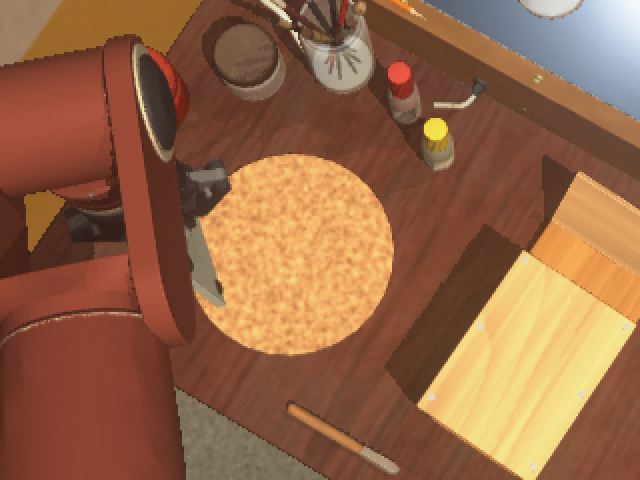

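The slab hangs near vertical over the left rim of the mat, feet side facing −y towards the stand. I'll measure its tilt and bottom edge.

```bash
python3 -c "
from h import *
P=np.load('q1.npy');s=bot.observe();T=np.array(s['eef_pos']);R=np.array(s['orientation'])
L=(P-T)@R   # tool coords
m=(abs(L[:,:,0])<35)&(abs(L[:,:,2])<75)&(L[:,:,1]>30)&(L[:,:,1]<135)&(P[:,:,2]>20)
v,u=np.where(m);k=(u>150)&(u<235)&(v>160)&(v<260);Q=L[v[k],u[k]];print(len(Q))
c=np.median(Q,0);q=Q[abs(Q[:,0]-c[0])<10];c=q.mean(0);_,sv,vt=np.linalg.svd(q-c);print(c,sv,vt[2]);print(np.percentile(q,[1,99],axis=0))
for y in range(30,130,10):
  j=(q[:,1]>y)&(q[:,1]<y+10)
  if j.sum()>5: print(y,j.sum(),np.median(q[j,0]),np.percentile(q[j,2],[2,98]))
"
```

```text
2638
[-4.35 74.86 -4.66] [1701.96 1366.36   73.4 ] [-1.    0.   -0.01]
[[ -6.91  30.84 -55.16]
 [  1.92 121.03  53.98]]
30 314 -4.456856254154297 [-54.75  52.3 ]
40 298 -4.616685420039514 [-55.03  51.83]
50 291 -4.471360396023034 [-54.83  52.27]
60 291 -4.625910315105455 [-54.65  52.  ]
70 282 -4.512330909106426 [-54.14  54.29]
80 282 -4.4632300151700415 [-54.36  51.49]
90 280 -4.545155419857042 [-54.23  51.87]
100 284 -4.562116053840503 [-54.83  51.88]
110 261 -4.3829896160435124 [-54.63  51.84]
120 55 -3.9330850160220256 [-54.04  51.18]
```

```bash
python3 -m crank '[0,-0.2,1,0,0, 0,-0.2,3,0,0, 0,-0.2,5,0,0, 0,-0.2,7,0,0, 0,-0.2,8.6,0,0, 0,-0.2,9.8,0,0, 0,-0.2,10.4,0,0, 0,-0.2,10.7,0,0, 0,-0.2,10.7,0,0]'; python3 -c "
from h import *
where()"
```

```text
time: 14.55
eef_pos: [572.6, 206.6, 133.5]
orientation: [[0.342, -0.0, 0.94], [-0.94, -0.0, 0.342], [-0.0, -1.0, -0.0]]
ft_force: [0.5, -0.6, -2.3]
grip_width: 6.7
pos [572.64 206.58 133.48] stand -172.18833608583162 306.29587257072666 az -69.97107384626302 F [ 0.47 -0.56 -2.27] w 6.7 t 14.55 q [0.22 0.12 1.75 0.   1.27 1.45] ydown [-0. -0. -1.]
```

```bash
python3 -m crank '[0,0,0.2,0,0, 0,0,0.4,0,0, 0,0,0.4,0,0]'; python3 -m crank '[0,0,0.2,0,0, 0,0,0.2,0,0]'; python3 -m crank '[0,0,0.2,0,0, 0,0,0.2,0,0]'
```

```text
time: 14.8
eef_pos: [573.1, 206.9, 130.5]
orientation: [[0.343, 0.001, 0.939], [-0.939, 0.0, 0.343], [0.0, -1.0, 0.001]]
ft_force: [-0.8, -0.5, -3.1]
grip_width: 7.1
time: 14.97
eef_pos: [572.7, 206.8, 127.9]
orientation: [[0.343, 0.0, 0.939], [-0.939, 0.0, 0.343], [0.0, -1.0, 0.0]]
ft_force: [0.0, 0.4, -2.6]
grip_width: 7.0
time: 15.13
eef_pos: [573.0, 206.9, 126.3]
orientation: [[0.343, 0.001, 0.939], [-0.939, 0.0, 0.343], [0.0, -1.0, 0.001]]
ft_force: [1.0, -0.4, -1.5]
grip_width: 7.2
```

```bash
python3 -m crank '[0,0,0.1,0,0, 0,0,0.1,0,0]'; python3 -m crank '[0,0,0.15,0,0, 0,0,0.15,0,0]'
```

```text
time: 15.3
eef_pos: [573.3, 206.9, 126.2]
orientation: [[0.343, 0.001, 0.939], [-0.939, 0.0, 0.343], [0.0, -1.0, 0.001]]
ft_force: [-1.4, -0.7, 6.1]
grip_width: 7.0
time: 15.47
eef_pos: [573.9, 207.1, 126.2]
orientation: [[0.343, 0.003, 0.939], [-0.939, 0.001, 0.343], [0.0, -1.0, 0.003]]
ft_force: [-2.6, -0.9, 10.1]
grip_width: 6.8
```

The bottom edge rests on the mat. Next I open slightly and tip the top edge over towards the feet side, so that it leans on the front finger.

```bash
python3 -m crank '[0.8,0,-0.2,0,0, 1.2,0,-0.2,0,0, 1.6,0.1,-0.2,0,0, 2,0.4,-0.2,0,0, 2.4,0.7,-0.2,0,0, 3,1.1,-0.2,0,0, 3,1.5,-0.2,0,0, 3,1.9,-0.2,0,0, 3,2.2,-0.2,0,0, 3,2.2,-0.2,0,0]'; python3 -c "
from h import *
where()
p,d,P=cloud('scene');save('r1',p[80:330,60:360],2);np.save('r1.npy',P)"
```

```text
time: 16.3
eef_pos: [580.5, 185.3, 125.3]
orientation: [[0.342, 0.0, 0.94], [-0.94, -0.0, 0.342], [0.0, -1.0, 0.0]]
ft_force: [0.9, -1.0, 0.3]
grip_width: 30.1
pos [580.55 185.29 125.33] stand -153.90751581103197 292.80786711679104 az -70.00092699876592 F [ 0.89 -0.98  0.25] w 30.1 t 16.3 q [ 0.19  0.13  1.76 -0.    1.25  1.41] ydown [ 0. -0. -1.]
```

View pics/r1.png

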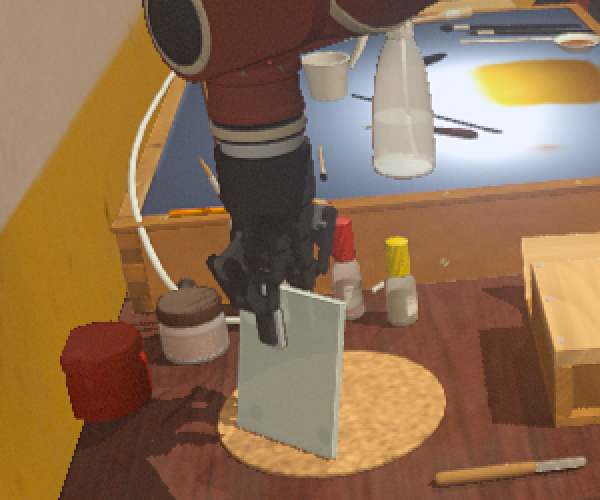

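```bash
cat > m.py <<'E'
from h import *
import sys
M=np.array([595.5,143.8]);f=np.array([np.cos(np.radians(-70)),np.sin(np.radians(-70))]);g=np.array([-f[1],f[0]])
P=np.load(sys.argv[1]);
F=(P[:,:,:2]-M)@f;G=(P[:,:,:2]-M)@g;Z=P[:,:,2]
m=(F>-90)&(F<90)&(abs(G)>16)&(abs(G)<52)&(Z>9)&(Z<150)
Q=np.stack([F[m],G[m],Z[m]],1)
for z in range(9,150,10):
    j=(Q[:,2]>z)&(Q[:,2]<z+10)
    if j.sum()>5: print(z+5,j.sum(),np.median(Q[j,0]),np.percentile(Q[j,1],[2,98]))
s=bot.observe();t=np.array(s['eef_pos'])[:2]-M;print('tcp F,G',t@f,t@g)
E
python3 m.py r1.npy
```

```text
14 183 -68.18226018033063 [-51.41  50.54]
24 176 -65.64403170083709 [-50.85  50.87]
34 181 -63.056629393249565 [-50.5   49.24]
44 183 -60.6533888846998 [-51.38  50.13]
54 179 -58.14441573662707 [-51.2  50.7]
64 190 -55.728260220347785 [-51.17  50.65]
74 182 -53.23751028004784 [-51.67  49.42]
84 189 -50.52872862293647 [-50.4   50.99]
94 141 -48.02380055645731 [-51.48  50.86]
104 140 -45.826759370190516 [-51.46  50.89]
114 117 -43.367741159624586 [-51.73  49.  ]
124 107 -40.50136899424257 [-51.72 -16.81]
134 107 -38.11253290806361 [-51.3   30.98]
144 58 -35.359648538050244 [-51.45  23.65]
tcp F,G -44.453303906901084 0.10945244431319899
```

The slab is tilted 14° past vertical, and its pivot edge has not slipped. I'll carry on lowering it on the front finger.

```bash
python3 -m crank '[3.5,0.5,0,0,0, 4,1.0,0,0,0, 4.3,1.6,0.1,0,0, 4.7,2.2,0.3,0,0, 5,2.7,0.5,0,0, 5.5,3.1,0.9,0,0, 6,3.6,1.4,0,0, 6.5,4.0,2.0,0,0, 7,4.3,2.6,0,0, 7.5,4.6,3.2,0,0, 7.5,4.6,3.2,0,0]'; python3 -c "
from h import *
where()
p,d,P=cloud('scene');save('s1',p[80:330,60:360],2);np.save('s1.npy',P)"; python3 m.py s1.npy
```

```text
time: 17.27
eef_pos: [594.9, 142.4, 91.2]
orientation: [[0.342, -0.003, 0.94], [-0.94, -0.0, 0.342], [-0.001, -1.0, -0.003]]
ft_force: [0.8, -0.1, -0.1]
grip_width: 75.0
pos [594.92 142.36  91.16] stand -118.37441365718051 264.76003544319747 az -69.98029440354614 F [ 0.75 -0.08 -0.06] w 75.0 t 17.27 q [0.11 0.18 1.77 0.   1.2  1.33] ydown [-0. -0. -1.]
14 1489 -32.75346321808369 [-51.21  50.04]
134 12 -27.149292115068892 [-17.14 -16.1 ]
144 43 -22.775738573850326 [-18.55 -16.01]
tcp F,G 0.9365988451973593 -0.6549117338169121
```

View pics/s1.png

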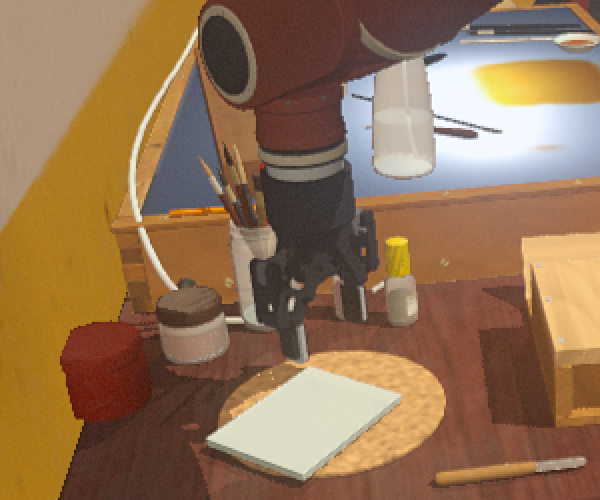

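The slab slipped off the finger and lies flat, feet down, but too far back (−f). I'll raise the arm and measure its position.

```bash
python3 -m crank '[8,0,-3,0,0, 8,0,-6,0,0, 8,0,-10,0,0, 8,0,-12,0,0, 8,0,-12,0,0]'
cat > mm.py <<'E'
from h import *
import sys
M=np.array([595.5,143.8])
p,d,P=cloud('scene');n=sys.argv[1]
save(n,p[180:330,130:330],4)
m=((abs(P[:,:,2]-15)<9)&(p.min(2)>110)&(abs(P[:,:,0]-590)<160)&(abs(P[:,:,1]-160)<160)&(p[:,:,0].astype(int)-p[:,:,2]<35)).astype(np.uint8)
k,l,s,c=cv2.connectedComponentsWithStats(m);k=1+s[1:,4].argmax();ys,xs=np.where(l==k)
Q=P[l==k];print(len(Q))
c0=np.median(Q,0);A=np.c_[Q[:,:2]-c0[:2],np.ones(len(Q))];
r=cv2.fitEllipse
co=np.linalg.lstsq(A,Q[:,2],rcond=None)[0];print('z at centre',co[2],'slope deg',np.degrees(co[:2]))
h=cv2.convexHull(np.stack([xs,ys],1).astype(np.int32))
W=np.array([pix2z(t[0],16,'scene')[:2] for t in h]).astype(np.float32)
r=cv2.minAreaRect(W);b=cv2.boxPoints(r);print(r);print(b);print('off',np.array(r[0])-M)
for i in range(2): e=b[i+1]-b[i];print(np.linalg.norm(e),np.degrees(np.arctan2(e[1],e[0])))
E
python3 mm.py t1
```

```text
time: 17.73
eef_pos: [599.4, 143.7, 221.4]
orientation: [[0.343, 0.013, 0.939], [-0.939, 0.002, 0.343], [0.003, -1.0, 0.012]]
ft_force: [0.9, 0.1, 0.2]
grip_width: 79.8
2773
z at centre 15.076102503902076 slope deg [0.51 0.07]
((579.0338134765625, 181.9332275390625), (115.79647827148438, 144.1158447265625), 20.07880210876465)
[[499.92 229.73]
 [549.39  94.38]
 [658.15 134.13]
 [608.67 269.49]]
off [-16.47  38.13]
144.11584 -69.92122
115.79649 20.07879
```

View pics/t1.png

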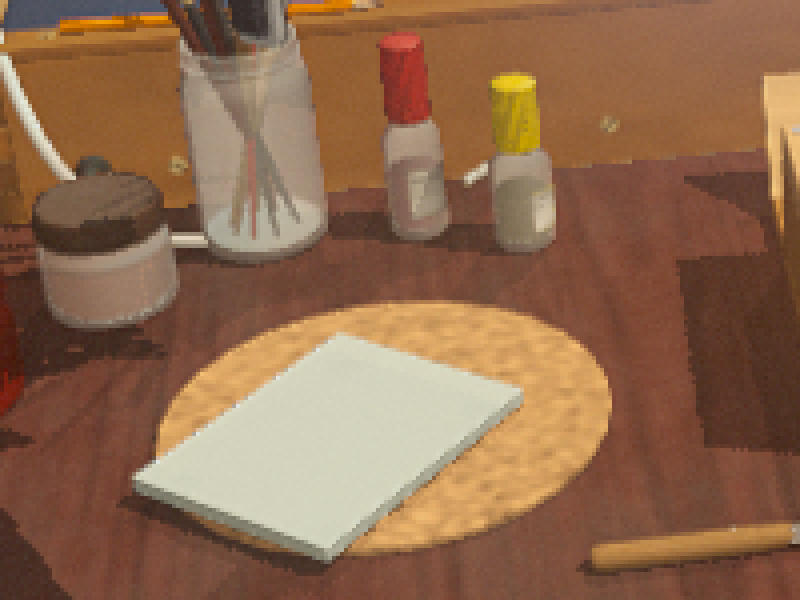

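It lies level, but its centre is 41 mm behind the mat's centre along −f, and the back feet are at the rim. I'll push it forward from its back edge, after checking clearance to the wall on the left.

```bash
python3 -c "
from h import *
M=np.array([595.5,143.8]);f=np.array([.342,-.94]);g=np.array([.94,.342])
for F in (-150,-128,-90): print(F,M+F*f-2*g)
for c in ('scene','top'):
  p,d,P=cloud(c)
  X,Y,Z=P[...,0],P[...,1],P[...,2]
  for z0 in (-60,15,50,100,150,250,400):
    k=(abs(Z-z0)<12)&(X>420)&(X<640)&(Y>235)&(Y<900)
    if k.sum()>3: print(c,z0,k.sum(),'min y',np.percentile(Y[k],1),'at',X[k][Y[k].argmin()])
t=M-128*f-2*g
go(*t,150,20)
"
```

```text
-150 [542.32 284.12]
-128 [549.84 263.44]
-90 [562.84 227.72]
scene -60 1670 min y 239.97737126749195 at 493.30865276697614
scene 15 1464 min y 235.49758574328214 at 533.151904518947
scene 50 1152 min y 395.551926462039 at 638.9232448216171
scene 100 1263 min y 396.098213018411 at 639.4152833920037
scene 150 1398 min y 395.7761559457717 at 639.5387916780056
scene 250 1073 min y 394.83891337213396 at 638.6321352408418
scene 400 333 min y 393.9056919563955 at 639.9623858997776
top -60 387 min y 437.59470909309744 at 561.5642693899229
top 15 813 min y 246.50458024587596 at 615.6923293975625
top 50 733 min y 393.29636582673817 at 639.4860055772763
top 100 703 min y 392.6342807924537 at 639.9517484609044
top 150 633 min y 392.6745380866437 at 639.6888770941007
top 250 415 min y 391.9228951302441 at 639.0990698373789
row [-12.88   6.29  -0.17] -89.94 | az now -69.94 force [-0.07  0.61 -1.35] w 79.8 t 17.8833
```

```bash
python3 -m crank '[5,-3,0,0,-7, 5,-6,0,0,-14, 5,-9,0,0,-21, 5,-12,0,-0.1,-28, 5,-13.4,0,-0.2,-90, 5,-13.4,0,-0.2,-90, 5,-13.4,0,-0.2,-90, 5,-13.4,0,-0.2,-90, 5,-13.4,0,-0.2,-90, 5,-13.4,0,-0.2,-90, 5,-13.4,0,-0.2,-90, 5,-13.4,0,-0.2,-90]'; python3 -m crank '[5,0,0,0,-6, 5,0,0,0,-6]';python3 -c "
from h import *
where()
M=np.array([595.5,143.8]);f=np.array([.342,-.94]);g=np.array([.94,.342])
go(*(M-132*f-2*g),45,20)"
```

```text
time: 18.88
eef_pos: [546.8, 267.8, 210.2]
orientation: [[0.963, -0.005, -0.271], [0.271, -0.002, 0.963], [-0.005, -1.0, -0.0]]
ft_force: [0.4, 0.5, 0.4]
grip_width: 49.8
time: 19.05
eef_pos: [546.9, 267.7, 210.4]
orientation: [[0.931, -0.004, -0.366], [0.366, -0.001, 0.931], [-0.005, -1.0, 0.0]]
ft_force: [0.1, 0.4, -0.3]
grip_width: 49.9
pos [546.9  267.74 210.43] stand -227.2106879786575 343.3845684439395 az 21.441088095768134 F [ 0.11  0.43 -0.29] w 49.9 t 19.05 q [ 0.33  0.05  1.69  0.    1.4  -0.04] ydown [-0. -0. -1.]
row [ 0.2  16.54 -0.11] 1.44 | az now 21.44 force [ 0.11  0.43 -0.29] w 49.9 t 19.05
```

```bash
python3 -m crank '[5,0.2,2.5,-0.1,1.4, 5,0.2,5,-0.1,1.4, 5,0.2,7.5,-0.1,1.4, 5,0.2,10,-0.1,1.4, 5,0.2,12.5,-0.1,1.4, 5,0.2,14.5,-0.1,1.4, 5,0.2,16,-0.1,1.4, 5,0.2,16.8,-0.1,1.4, 5,0.2,17,-0.1,1.4, 5,0.2,17,-0.1,1.4, 5,0.2,17,-0.1,1.4]';python3 -c "
from h import *
where()
M=np.array([595.5,143.8]);f=np.array([.342,-.94]);g=np.array([.94,.342])
go(*(M-132*f-2*g),33,20)
p,d,P=cloud('scene');save('u1',p[180:330,130:330],4)"
```

```text
time: 19.97
eef_pos: [550.9, 268.1, 44.0]
orientation: [[0.94, 0.001, -0.34], [0.34, 0.0, 0.94], [0.001, -1.0, 0.0]]
ft_force: [0.4, -0.5, 1.1]
grip_width: 49.7
pos [550.88 268.1   44.05] stand -224.07144189763363 345.8586326209175 az 19.90172293356025 F [ 0.43 -0.47  1.1 ] w 49.7 t 19.97 q [ 0.33  0.24  1.78  0.    1.12 -0.02] ydown [ 0.  0. -1.]
row [-0.26  1.1  -0.  ] -0.1 | az now 19.9 force [ 0.43 -0.47  1.1 ] w 49.7 t 19.9667
```

View pics/u1.png

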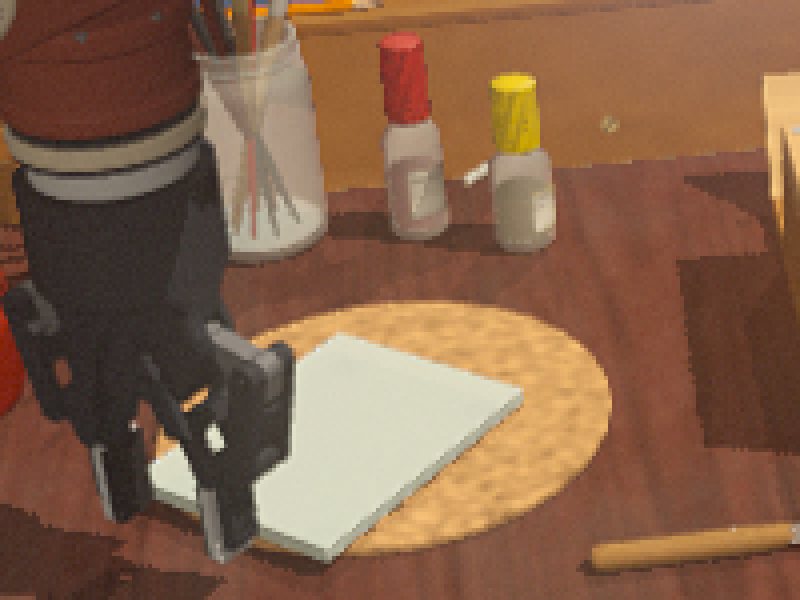

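```bash
python3 -m crank '[5,-0.2,0.6,0,0, 5,-0.2,1.2,0,0, 5,-0.2,1.2,0,0, 5,-0.2,1.2,-0.4,0, 5,-0.2,1.2,-0.8,0, 5,-0.2,1.2,-1.2,0, 5,-0.2,1.2,-1.6,0, 5,-0.2,1.2,-2.0,0, 5,-0.2,1.2,-2.4,0, 5,-0.2,1.2,-2.7,0, 5,-0.2,1.2,-3,0, 5,-0.2,1.2,-3,0]';python3 mm.py v1; python3 -c "
from h import *
where()"
```

```text
time: 21.02
eef_pos: [559.1, 238.4, 31.4]
orientation: [[0.94, 0.0, -0.341], [0.341, -0.0, 0.94], [0.0, -1.0, -0.0]]
ft_force: [-1.0, 0.3, 0.1]
grip_width: 50.1
1573
z at centre 14.886788248616659 slope deg [0.86 0.26]
((584.197509765625, 166.68145751953125), (114.74009704589844, 144.47386169433594), 20.06394386291504)
[[505.53 214.85]
 [555.09  79.15]
 [662.87 118.51]
 [613.3  254.22]]
off [-11.3   22.88]
144.47386 -69.936066
114.74014 20.063929
pos [558.94 238.5   31.34] stand -201.1220191765288 325.50790662523127 az 19.929197922512056 F [0.48 0.29 0.21] w 50.0 t 21.07 q [ 0.28  0.25  1.8  -0.    1.09 -0.07] ydown [ 0. -0. -1.]
```

View pics/v1.png

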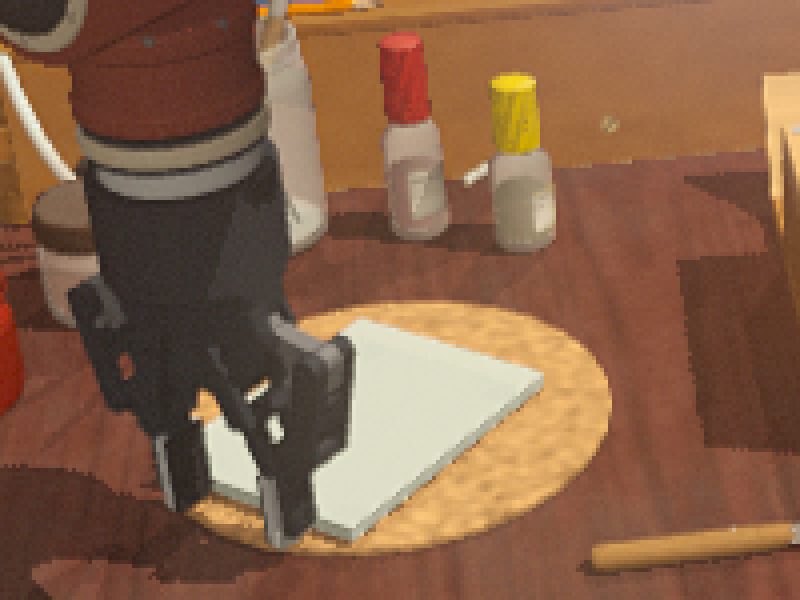

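```bash
python3 -m crank '[5,0,0,-0.4,0, 5,0,0,-0.8,0, 5,0,0,-1.2,0, 5,0,0,-1.6,0, 5,0,0,-1.9,0, 5,0,0,-2.2,0, 5,0,0,-2.4,0, 5,0,0,-2.5,0, 5,0,0,-2.5,0, 5,0,0,-1.5,0, 5,0,0,-0.2,0, 5,0,0,0,0]';python3 mm.py w1; python3 -c "
from h import *
where()"
```

```text
time: 22.07
eef_pos: [557.9, 240.9, 31.3]
orientation: [[0.94, -0.0, -0.342], [0.342, 0.001, 0.94], [-0.0, -1.0, 0.001]]
ft_force: [-0.1, 0.2, 0.1]
grip_width: 50.2
1832
z at centre 14.910861695339497 slope deg [0.61 0.1 ]
((592.91162109375, 143.19422912597656), (114.99532318115234, 145.75315856933594), 20.06393814086914)
[[513.9  191.92]
 [563.91  55.01]
 [671.92  94.47]
 [621.92 231.37]]
off [-2.59 -0.61]
145.75314 -69.93607
114.99526 20.063953
pos [557.98 240.67  31.27] stand -203.12132056021417 326.7962243595756 az 20.06760665329905 F [0.26 0.93 0.02] w 50.2 t 22.12 q [ 0.28  0.25  1.8   0.    1.09 -0.07] ydown [-0.  0. -1.]
```

View pics/w1.png

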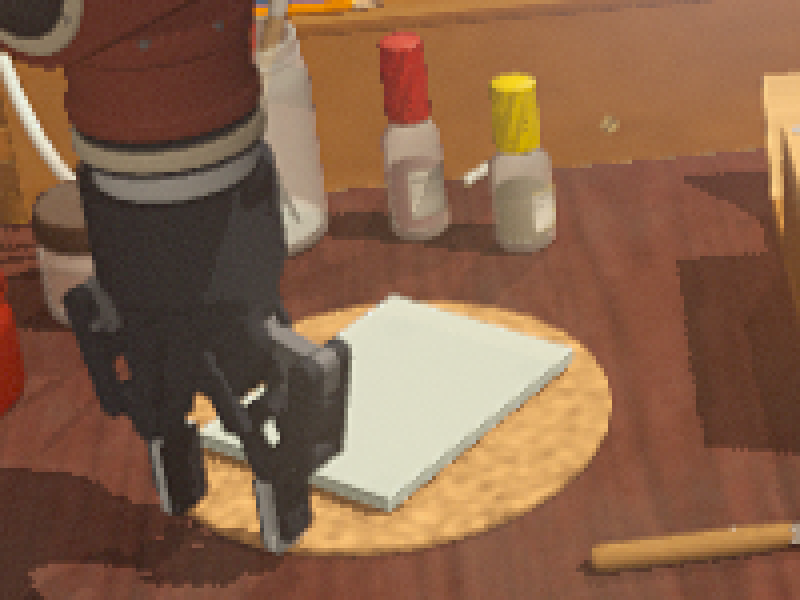

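The slab is centred to within about 3 mm and the fingers are clear of it. I'll retract upwards and check from both cameras.

```bash
python3 -m crank '[5,0,0,1,0, 5,0,-2,1.5,0, 5,0,-5,1.5,0, 5,0,-9,1.5,0, 5,0,-13,1.5,0, 5,0,-16,1.5,0, 5,0,-18,1.5,0, 5,0,-18,1.5,0, 5,0,-18,1.5,0, 5,0,-18,1.5,0]';python3 mm.py x1; python3 -c "
from h import *
where()
p,d,P=cloud('top');save('x2',p[100:340,60:460],2)
for c in ('top','scene'):
  i=bot.camera_info(c)
  if c=='scene': bot.read_camera(c)
  for q in ('slab_center','mat_top','muller_center','jar_center','bottle_center','cutter_center'):
    for r in bot.spot_point(c,q)[:1]: print(c,q,round(r['p'],2),np.array(i['rotation'])@r['xyz']+i['xyz'])
where()"
```

```text
time: 22.95
eef_pos: [552.7, 253.2, 209.7]
orientation: [[0.94, -0.002, -0.341], [0.341, -0.001, 0.94], [-0.002, -1.0, 0.0]]
ft_force: [-0.1, 0.1, -0.2]
grip_width: 50.0
2488
z at centre 15.138372765644053 slope deg [0.49 0.12]
((592.9131469726562, 142.94418334960938), (115.18270874023438, 145.26702880859375), 20.055932998657227)
[[513.91 191.42]
 [563.72  54.97]
 [671.92  94.47]
 [622.1  230.92]]
off [-2.59 -0.86]
145.26704 -69.94405
115.182755 20.055925
pos [552.41 253.   208.87] stand -214.52326512153985 334.0617257934274 az 19.95384057182022 F [-1.09  0.33 -0.48] w 50.4 t 23.0 q [ 0.31  0.05  1.7  -0.    1.4  -0.04] ydown [-0. -0. -1.]
top slab_center 0.64 [600.39 142.17  14.9 ]
top muller_center 0.7 [ 489.69 -291.53   40.51]
top jar_center 0.88 [ 536.2  -321.03   41.  ]
top bottle_center 0.66 [698.61  -4.28  49.87]
top cutter_center 0.6 [406.28  82.41   5.79]
scene slab_center 0.97 [597.7  144.15   8.11]
scene muller_center 0.57 [ 486.51 -289.31   38.38]
scene jar_center 0.81 [ 541.71 -315.52   39.89]
scene bottle_center 0.7 [702.99  -7.71  44.65]
scene cutter_center 0.62 [410.98  81.14   6.64]
pos [553.67 253.12 211.45] stand -213.5406760950235 334.85272490444515 az 19.94290968534311 F [-0.52 -0.42  0.21] w 50.1 t 23.7 q [ 0.31  0.05  1.7   0.    1.4  -0.04] ydown [ 0.  0. -1.]
```

View pics/x1.png

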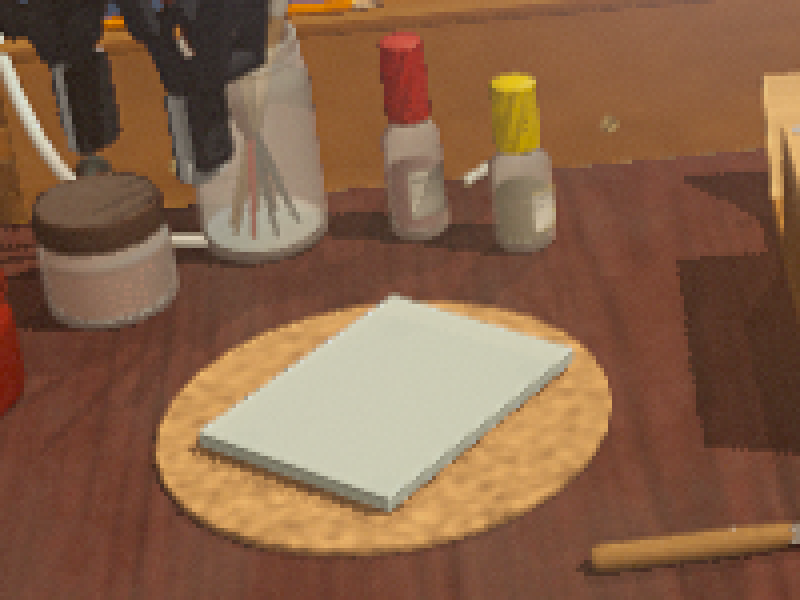

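View pics/x2.png

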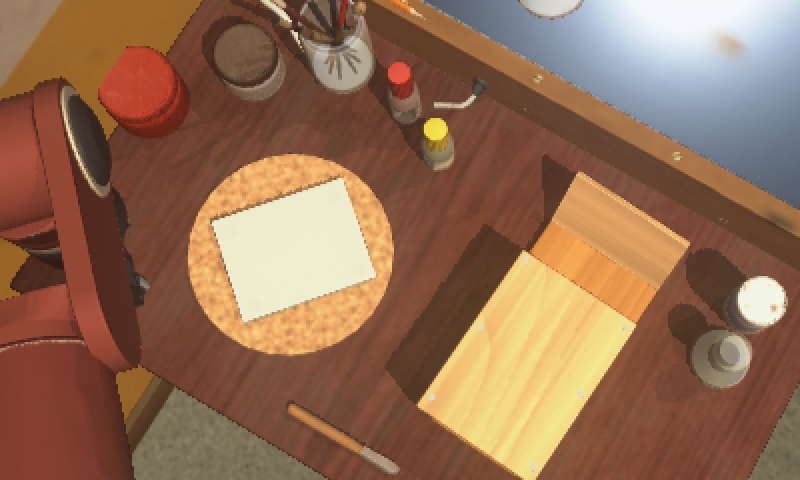

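Both views show the slab flat, feet down and centred on the mat, with everything else in place and the arm clear. I'm handing in.

```bash
python3 -c "
from rig import bot
print(bot.sign_off())"
```

```text
the job is handed in; nothing more can be done
None
```

The slab lies flat on its four feet on the cork mat, released, and I handed the job in at about 24 s. No verdict was reported.

**What I did:**
- I pushed the slab off the stand's far edge until it tipped into the catch at about 54°.
- I pushed it upright, gripped its raised edge and lifted it clear, hanging vertically.
- I stood its lower edge on the mat and lowered it, feet side down, against a finger.

**What went wrong:** during that lowering the slab slipped off the finger for the last part, so that stretch was not fully controlled. I did not measure its speed there; my estimate is that even a free topple from upright stays near 1 m/s, under the 1.2 m/s limit. It landed about 41 mm off the mat's centre, so I pushed it back by its rear edge and backed away.

**Last checks:**
- **Position:** the scene camera puts the slab about 3 mm from the mat's centre, and the network's estimates from both cameras put it within about 5 mm.
- **Level:** tilt was about 0.5°, with the upper face at about 15 mm. The networks' heights for the slab's centre disagreed (8 and 15 mm), which is about their stated accuracy.
- **Other things:** the muller, jar, bottle and cutter are where they started, within the measuring error.
- **Robot:** the gripper was about 200 mm above the table and touching nothing.

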